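# Set the reading head's stand-off by clicks and prove it with a gauge

### The arm

A 6-joint arm with a two-finger parallel gripper is mounted at the origin on a cart in front of the work surface, level with it; the furniture and walls round the work are solid. World frame = base frame: x ahead of the robot, y to its left, z up, the work surface at z = 0. Lengths are in m, angles in rad, forces in N, time in s.
With the tool pointing down it reaches from about 0.325 to 0.775 m from the base axis. Payload 5.5 kg.
Tool frame: the origin (TCP) lies at the very end of the fingers, on their centre line; the grasp point (between the pads) lies 19 mm behind it; z points along the fingers, y is the line along which they close (so a half turn about z gives the same grasp; the last joint's range is limited). The gripper opens to 85 mm and grips with 20 to 120 N. Pads are 22 mm wide; open, the fingers measure 114 mm over their backs; the gripper's body (76 mm by 85 mm) begins 54 mm behind the grasp point. The pads swing forward as they close: fully open they stand 13 mm farther back than shut.
Start: joints at [1.054, 0.091, 1.231, -0, 1.82, -0.057], TCP at [0.266, 0.538, 0.204] pointing down, gripper open.
Joint ranges: [-2.87, 2.87], [-0.86, 2.18], [0.17, 2.46], [-1.51, 4.65], [0.06, 2.69], [-2.65, 2.65]. Speed limits (rad/s): [2.57, 2.57, 3.01, 3.14, 3.14, 3.14].

### API

Orientations are given as [roll, pitch, yaw] about the fixed x, y, z axes, in that order (R = Rz(yaw) Ry(pitch) Rx(roll)).
In Python, from station import ctrl gives the robot as it stands.
- The arm moves only by the tool drive_tool, never from a script. Its argument "plan" is a list of rows, each an object with "turn": the turn, a rotation vector about the tool's x, y, z in degrees, a list of three; "dp": the shift along the tool's x, y, z in cm, a list of three; "fingers": the opening, from 0 (shut) to 1 (fully open). In form: [{"turn": [rx, ry, rz], "dp": [x, y, z], "fingers": fingers}, ...]. A call has 1 to 8 rows; each row is the pose to reach, as a shift and turn from the pose commanded when the call began, along the tool's axes at that moment; what a row does not reach only later rows make up. A row lasts 1/10 s, in which the tool goes at most 50 mm and 8.59 degrees, less where a joint would pass 70% of its speed; a pose out of reach is approached as far as the arm can. A call with a gripper value outside its range is refused whole. The fingers move at their own pace and stop on an object; "force" is the grip in N (left out, the last holds). Time passes only in rows, so rows that repeat a pose let the fingers close. It gives the time, the measured TCP pose, the force, the opening and the grip force at its end, in the units of the state.
- ctrl.state(): the state, without advancing time (a new reading comes with each control period).
- ctrl.snapshot(name): name is "scene" or "side" or "wrist"; returns a dict with "pixels" (480x640x3 uint8, red, green, blue), "fx", "fy", "cx", "cy" (pixels), "distortion" ([k1, k2, p1, p2, k3] as OpenCV has them; the pictures are not rectified), "R" (3x3) and "t" (3): a world point X has camera coordinates R X + t; the wrist camera has in their place "mount" (4x4, takes a point from camera to tool coordinates, whose origin is the TCP and whose axes are the flange's). Camera axes: x right, y down, z forward; pixel columns grow to the right and rows downward; lengths in m; the calibration is good to about 2 mm. A picture is of the moment at which its call begins: read the wrist's pose just before it. There is no depth.
- ctrl.finish_job(): hands the job in; it is judged then, once.
The state is a dict: "time_s": time; "joint_pos": joint angles; "qvel": joint speeds; "joint_efforts": joint torques, N m; "ee_pos": TCP position; "eef_rot": TCP orientation; "ft_force": force on the tool from outside, world axes, zero at the start; "torque": the same for the moment, N m; "gripper_width": opening from 0.0 (shut) to 1.0 (fully open); "gripper_force": force on a finger pad.
Only numpy, scipy, OpenCV 4.12 (cv2) and the standard library are available. Lean on these libraries where they do the work, as an engineer would, in place of code of your own. Each camera call takes 0.05 s, during which the arm holds its last target. There are 200 camera calls.

### The job

Set the stand-off of the reading head by its click knob: turn the knob clockwise until the head is down on its lower stop, then back it off anticlockwise by exactly four clicks. Then prove the gap with the one gauge block from the wooden tray that only just goes under the head: slide it in gently, lying flat and lengthways along the stage, until its end touches the back stop, and leave it there. The other two gauges must end in the tray, and the sample cup beside the stand must be left standing where it is.

Things in the scene. Friction and masses are not known exactly. Their poses are not given: they have to be found in the camera images.
- stand: Fixed stand of a reading head: flat base with a stage plate; at its far end two rods carry the head and a beam carries the click knob. Origin: underside of the base. x runs along the stage from front edge (x = -135 mm) to the rods (x = +45; base ends at +75), z up; base y = -60 to +60 mm. Stage surface z = 15 mm. Beam 44 x 76 mm, top z = 88 mm. Yaw varies by 0.35 rad either way.
- back_stop (a point): Middle of the front face of the back stop, at stage level: a steel bar across the stage just behind the head's foot, 5 mm high, 36 mm wide, at x = +5, y = 0, z = 15 mm in the stand's frame. A gauge that touches it has its centre 33 mm in front of it and stands 32 mm out of the front of the foot, where it can be held by its sides.
- click_knob (a joint): Angle of the knob, rad: 0 at the lower stop, growing anticlockwise seen from above, which raises the head 2.5 mm a click. 12 clicks a turn: it rests at every multiple of 0.5236 rad and snaps to the nearest; passing the hump between two rests takes about 0.13 N m. Hard stops at 0 and 3.665 (seven clicks). It starts at a rest, one to three clicks up.
- knob_grip (a point): Point on the vertical axis of the click knob, at half its height: a round, finely fluted black knob on top of the beam, 42 mm in diameter, 24 mm high, with a white line on its top and twelve ticks on the collar below. The knob's lower edge is 11 mm and the beam's top 17 mm below this point.
- head: White head on a flat black foot, 34 mm along the stand's x by 72 mm wide; moves only up and down, with the knob. Origin: on the stand's origin at the lower stop, rising with the head; in this frame the foot's underside is at z = 21 mm, x = -29 to +5, y = -36 to +36 mm, the head's top at z = 60 mm. The gap over the stage is 6 mm at the lower stop, 16 mm at four clicks; no fingers fit in it.
- case: Fixed wooden gauge tray, 152 (x) x 135 (y) mm, origin at the centre of its underside. Floor top z = 5 mm. Ribs (x = -33 to +33, tops z = 18 mm) form three pockets 27 mm wide at y = -38, 0, +38 mm; gauges lie in them flat, along x. Finger wells run across from 33 to 68 mm either side, then 17.5 mm walls all round. Gauges are taken by their two ends; no room at their sides. Yaw within 0.4.
- gauge_10: Plain steel gauge block, 66 (x) x 25 (y) x 10 (z) mm, about 0.12 kg, the thinnest of three. Origin at the centre of its underside, x along its length. Lies in one of the tray's pockets; which one varies.
- gauge_15: Plain steel gauge block, 66 (x) x 25 (y) x 15 (z) mm, about 0.17 kg, the middle one in thickness; in the tray it stands 2 mm above the ribs. Origin at the centre of its underside, x along its length. Lies in one of the tray's pockets; which one varies.
- gauge_20: Plain steel gauge block, 66 (x) x 25 (y) x 20 (z) mm, about 0.23 kg, the thickest of three. Origin at the centre of its underside, x along its length. Lies in one of the tray's pockets; which one varies.
- sample_cup: Loose lidded sample cup, 66 mm in diameter, 62 mm high, on the counter left of the stand, its axis about 110 mm from the stand's centre line, abreast of the rods. Origin at the centre of its underside. To be left alone.
Not all that is in view belongs to the job. What is shaped like the gauge_15 but black or red is not meant.

How it is judged:
On the way, in this order (a step that is already met when the one before it is completed fails the run):
1. the knob is turned down until the head is on its lower stop (value of joint click_knob below 0.12 rad), for 0.1 s.
2. the knob is backed off exactly four clicks (value of joint click_knob between 1.93 and 2.26 rad), for 0.3 s.
At the end, for the whole second after the job is handed in: Knob at rest four clicks up (2.09 rad, within 0.16); 15 mm gauge flat and still under the head, end within 5 mm of the back stop, 14 mm of the centre line, 0.15 rad of its direction; 10 and 20 mm gauges flat in the tray within 20 mm of mid-pocket; sample cup upright within 30 mm of its start (all of step 2 and x of gauge_15 in the frame of stand between -0.033 and -0.023 m and y of gauge_15 in the frame of stand between -0.014 and 0.014 m and z of gauge_15 in the frame of stand between 0.012 and 0.018 m and angle between the x axis of gauge_15 and the x axis of stand, either way round below 0.15 rad and linear speed of gauge_15 below 0.01 m/s and x of gauge_10 in the frame of case between -0.02 and 0.02 m and y of gauge_10 in the frame of case between -0.05 and 0.05 m and z of each of gauge_10, gauge_20 in the frame of case below 0.012 m and x of gauge_20 in the frame of case between -0.02 and 0.02 m and y of gauge_20 in the frame of case between -0.05 and 0.05 m and angle between sample_cup's own z axis and vertical below 0.2 rad and distance of sample_cup from where it was at the start of the episode below 0.03 m); the robot touches nothing.
It fails at once if a gauge is forced against the head with more than 30 N (contact force between any of gauge_10, gauge_15, gauge_20 and head above 30 N).
It fails at once if the sample cup is knocked over or pushed more than 30 mm (angle between sample_cup's own z axis and vertical above 0.5 rad or distance of sample_cup from where it was at the start of the episode above 0.03 m).
It also fails if it takes over 64 s, if anything falls off the work surface, if the arm or the gripper's body presses on something with over 40 N, if the wrist force passes 120 N, or if a joint passes its speed limit or range.

## Working session

There is one attempt and no reset: what is moved stays moved. The work goes in short steps, Python scripts to look and compute and a tool call to move; the robot and the scene stay as the last step left them, time stands still between calls to the robot, and variables do not carry over. Pictures are saved under pics/ and viewed, at most 10 in all, crops included, and the job is handed in when it is done.

Besides the shell and the picture viewer there is one more tool, called after "Call:" as name(argument=value, ...) on one line, values as JSON. drive_tool: Moves the arm, as the interface text tells. Its arguments: {"type":"object","properties":{"plan":{"type":"array"},"force":{"type":"number"}},"required":["plan"]}

```bash
mkdir -p pics; ls; python3 - <<'E'
from station import ctrl
import cv2,json,numpy as np
print(ctrl.state())
for n in ("scene","side"):
    s=ctrl.snapshot(n); cv2.imwrite(f"pics/{n}0.png",s["pixels"][:,:,::-1]); 
    np.savez(f"{n}0.npz",**{k:np.array(v) for k,v in s.items()})
    print(n,[np.round(s[k],4).tolist() for k in("fx","fy","cx","cy","distortion","R","t")])
E
```

```text
pics
{'time_s': 0.0, 'joint_pos': array([ 1.05426812e+00,  9.18530410e-02,  1.23188679e+00, -2.42408680e-05,
        1.81979419e+00, -5.66961394e-02]), 'qvel': array([-0.00034624,  0.00106406,  0.00075383, -0.00033991, -0.00018502,
       -0.00028935]), 'joint_efforts': array([-1.69095811e-04, -4.58718252e+01, -4.18035078e+01,  6.69323003e-05,
        1.11848151e-02, -1.22598959e-05]), 'ee_pos': array([0.26612024, 0.53738104, 0.20295389]), 'eef_rot': array([-3.13965308e+00, -8.65417281e-05,  2.68175455e+00]), 'ft_force': array([-0.5469857 ,  0.3499353 ,  0.87996283]), 'torque': array([-0.0596639 , -0.0410183 , -0.03132371]), 'gripper_force': 0.0, 'gripper_width': 0.9988511652352698}
scene [518.645, 518.645, 325.5142, 244.4907, [-0.0682, 0.0, 0.0, 0.0, 0.0], [[0.918, -0.3962, 0.0173], [-0.1977, -0.4951, -0.8461], [0.3438, 0.7733, -0.5328]], [-0.4995, 0.1874, 0.8995]]
side [540.7471, 540.7471, 330.3832, 235.6753, [0.013, 0.0, 0.0, 0.0, 0.0], [[0.9928, -0.1201, -0.0005], [-0.0706, -0.5803, -0.8113], [0.0972, 0.8055, -0.5846]], [-0.5137, 0.123, 1.3025]]
```

View pics/scene0.png

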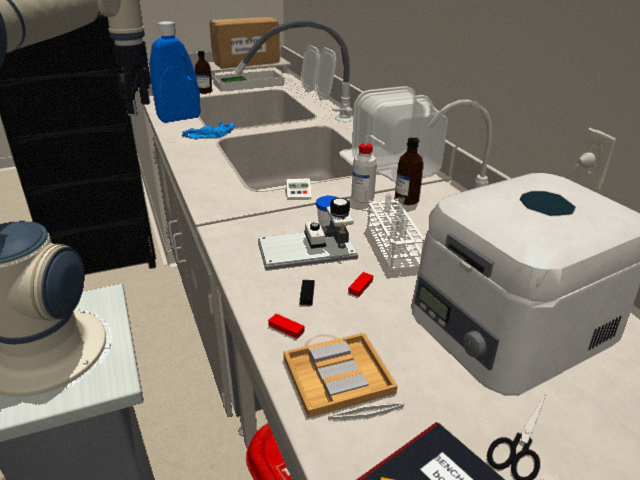

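View pics/side0.png

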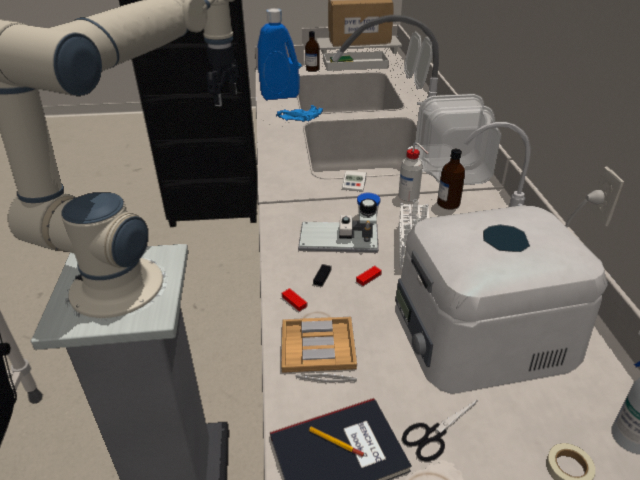

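The scene view shows the stand (knob about (341,205), stage front left about (265,250)) and the tray around (340,372). The side view shows the knob about (367,207) and the tray around (318,344). I'll enlarge both.

```bash
python3 - <<'E'
import cv2,numpy as np
a=cv2.imread("pics/scene0.png");b=cv2.imread("pics/side0.png")
def c(i,x,y,w,h,f): return cv2.resize(i[y:y+h,x:x+w],None,fx=f,fy=f,interpolation=cv2.INTER_CUBIC)
cv2.imwrite("pics/c1.png",np.vstack([np.hstack([c(a,250,190,130,100,3),c(b,290,185,130,100,3)]),np.hstack([c(a,275,325,130,95,3),c(b,265,305,130,95,3)])]))
E
```

```text
(no output)
```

View pics/c1.png

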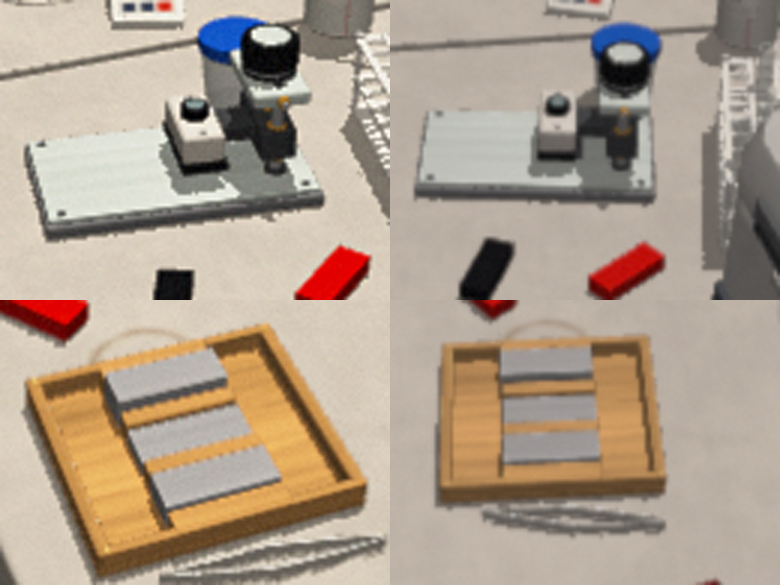

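```bash
cat >h.py <<'E'
import numpy as np,cv2
from scipy.optimize import least_squares
from scipy.spatial.transform import Rotation as Ro
def proj(s,P):
    K=np.array([[s["fx"],0,s["cx"]],[0,s["fy"],s["cy"]],[0,0,1]],float)
    return cv2.projectPoints(np.asarray(P,float).reshape(-1,1,3),cv2.Rodrigues(np.array(s["R"],float))[0],np.array(s["t"],float),K,np.array(s["distortion"],float))[0][:,0]
def place(p,P):
    c,s=np.cos(p[2]),np.sin(p[2]);P=np.asarray(P,float)
    return np.c_[p[0]+c*P[:,0]-s*P[:,1],p[1]+s*P[:,0]+c*P[:,1],P[:,2]]
def fit(obs,p0):  # obs: list of (cam,[local pts],[px])
    f=lambda p:np.concatenate([(proj(s,place(p,P))-np.array(u)).ravel() for s,P,u in obs])
    r=least_squares(f,p0,loss="soft_l1"); return r.x,f(r.x).reshape(-1,2).round(1)
E
python3 - <<'E'
from h import *
A=dict(np.load("scene0.npz"));B=dict(np.load("side0.npz"))
a=lambda L:[(x/3+250,y/3+190) for x,y in L]; b=lambda L:[((x-390)/3+290,y/3+185) for x,y in L]
P=[(-.135,-.06,.015),(-.135,-.06,0),(-.135,.06,.015),(.075,-.06,.015),(.075,-.06,0)]
p,r=fit([(A,P,a([(47,228),(50,238),(27,148),(322,197),(322,206)])),(B,P,b([(416,190),(416,198),(425,110),(655,192),(655,201)]))],[.5,.3,0])
print("stand",p,r.tolist())
# knob triangulate
for s,k,f in((A,(270,41),a),(B,(625,57),b)): print("knob px",f([k]))
a=lambda L:[(x/3+275,(y-300)/3+325) for x,y in L]; b=lambda L:[((x-390)/3+265,(y-300)/3+305) for x,y in L]
P=[(x,y,.0175) for x,y in((-.076,-.0675),(-.076,.0675),(.076,.0675),(.076,-.0675))]
q,r=fit([(A,P,a([(97,563),(27,380),(268,325),(366,485)])),(B,P,b([(441,492),(443,343),(651,337),(664,487)]))],[.5,0,0])
print("tray",q,r.tolist())
# gauges predicted near-side top edge midpoints
for s,n,o in((A,"scene",(275,325,0)),(B,"side",(265,305,390))):
  for y in(-.038,0,.038):
    print(n,y,[((proj(s,place(q,[(0,y-.0125,.005+h)]))[0]-o[:2])*3+[o[2],300]).round().tolist() for h in(.01,.015,.02)])
# knob: fit x,y local with z=.105 from both
def tri(p): return np.concatenate([proj(A,[p])[0]-(250+270/3,190+41/3),proj(B,[p])[0]-(290+235/3,185+57/3)])
t=least_squares(tri,[.6,.3,.1]);print("knob",t.x,t.fun)
d=t.x[:2]-p[:2];c,s=np.cos(p[2]),np.sin(p[2]);print("local",c*d[0]+s*d[1],-s*d[0]+c*d[1])
E
```

```text
stand [ 0.58480484  0.12438442 -0.15456215] [[0.4, -0.6], [-0.3, 1.8], [-1.0, -2.4], [2.2, -2.3], [1.9, 0.3], [-1.0, -1.2], [-0.8, 0.7], [-0.4, -0.5], [0.3, -0.2], [-0.0, 1.3]]
knob px [(340.0, 203.66666666666666)]
knob px [(368.3333333333333, 204.0)]
tray [ 0.45984029 -0.25115914 -0.07122263] [[0.3, -1.1], [-0.2, 0.2], [1.2, -0.1], [1.5, 0.7], [-1.7, -0.8], [-0.8, 0.6], [-1.0, 0.2], [0.1, -2.1]]
scene -0.038 [[226.0, 502.0], [226.0, 496.0], [227.0, 489.0]]
scene 0 [[200.0, 451.0], [200.0, 445.0], [201.0, 438.0]]
scene 0.038 [[176.0, 404.0], [177.0, 398.0], [177.0, 391.0]]
side -0.038 [[550.0, 468.0], [550.0, 463.0], [550.0, 458.0]]
side 0 [[548.0, 426.0], [548.0, 421.0], [548.0, 416.0]]
side 0.038 [[546.0, 386.0], [546.0, 381.0], [546.0, 376.0]]
knob [0.63203332 0.12669834 0.10736399] [ 0.01247902  0.03009927 -0.00973153 -0.03661184]
local 0.04630924444176675 0.009557042457722723
```

```bash
cat >>h.py <<'E'
def go(pos,yaw=None,st=None,R1=None):
    from station import ctrl
    st=st or ctrl.state(); R0=Ro.from_euler("xyz",st["eef_rot"])
    R1=Ro.from_euler("xyz",[np.pi,0,yaw]) if yaw is not None else R0
    print("dp cm",(R0.inv().apply(np.array(pos)-st["ee_pos"])*100).round(2).tolist(),"turn",np.degrees((R0.inv()*R1).as_rotvec()).round(2).tolist())
def wrist(name):
    from station import ctrl
    st=ctrl.state(); s=dict(ctrl.snapshot("wrist")); cv2.imwrite(f"pics/{name}.png",s["pixels"][:,:,::-1])
    T=np.eye(4);T[:3,:3]=Ro.from_euler("xyz",st["eef_rot"]).as_matrix();T[:3,3]=st["ee_pos"]
    W=np.linalg.inv(T@np.array(s["mount"])); s["R"]=W[:3,:3];s["t"]=W[:3,3]
    np.savez(name+".npz",**{k:np.array(v) for k,v in s.items()}); print(st["ee_pos"].round(4),st["eef_rot"].round(4)); return s
E
python3 - <<'E'
from h import *
from station import ctrl
print(np.round(ctrl.snapshot("wrist")["mount"],3).tolist())
go([.59,.125,.26],2.0)
E
```

```text
[[-0.0, -0.966, -0.259, 0.066], [1.0, -0.0, 0.001, 0.0], [-0.001, -0.259, 0.966, -0.17], [0.0, 0.0, 0.0, 1.0]]
dp cm [-47.33, -22.6, -5.65] turn [-0.09, 0.03, 39.06]
```

Call:
drive_tool(plan=[{"dp": [-12,-6,-3],"turn": [0,0,8],"fingers": 1},{"dp": [-24,-12,-5.6],"turn": [0,0,24],"fingers": 1},{"dp": [-47.3,-22.6,-5.6],"turn": [0,0,39],"fingers": 1},{"dp": [-47.3,-22.6,-5.6],"turn": [0,0,39],"fingers": 1},{"dp": [-47.3,-22.6,-5.6],"turn": [0,0,39],"fingers": 1},{"dp": [-47.3,-22.6,-5.6],"turn": [0,0,39],"fingers": 1},{"dp": [-47.3,-22.6,-5.6],"turn": [0,0,39],"fingers": 1},{"dp": [-47.3,-22.6,-5.6],"turn": [0,0,39],"fingers": 1}])

```text
time_s: 0.95
ee_pos: [0.5116, 0.2234, 0.2496]
eef_rot: [-3.141, -0.0, 2.001]
ft_force: [1.0, 1.3, 0.2]
gripper_width: 1.0
gripper_force: 0.0
```

```bash
python3 -c "
from h import *
go([.59,.125,.26],2.0)"
```

```text
dp cm [-12.21, 3.02, -1.04] turn [-0.01, -0.0, 0.06]
```

Call:
drive_tool(plan=[{"dp": [-12.2,3,-1],"turn": [0,0,0],"fingers": 1},{"dp": [-12.2,3,-1],"turn": [0,0,0],"fingers": 1},{"dp": [-12.2,3,-1],"turn": [0,0,0],"fingers": 1},{"dp": [-12.2,3,-1],"turn": [0,0,0],"fingers": 1},{"dp": [-12.2,3,-1],"turn": [0,0,0],"fingers": 1}])

```text
time_s: 1.45
ee_pos: [0.5888, 0.1267, 0.2589]
eef_rot: [-3.14, -0.001, 2.0]
ft_force: [-0.1, 0.0, 0.6]
gripper_width: 0.998
gripper_force: 0.0
```

```bash
python3 -c "
from h import *
wrist('w1')"
```

```text
[0.5888 0.1267 0.2589] [-3.1404e+00 -9.0000e-04  2.0001e+00]
```

View pics/w1.png

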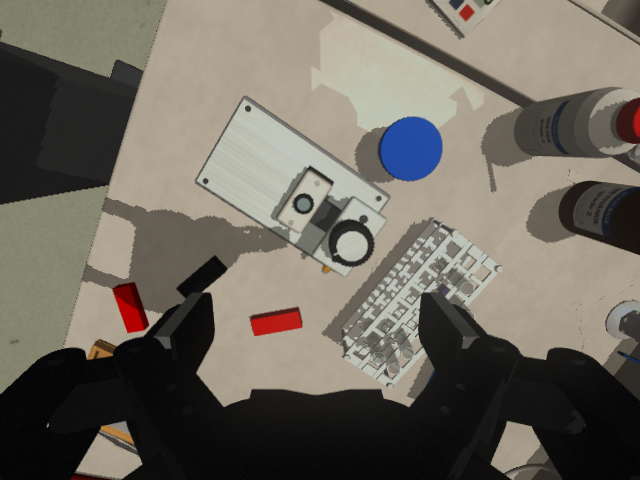

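```bash
cat >>h.py <<'E'
def ray(s,px,z):
    K=np.array([[s["fx"],0,s["cx"]],[0,s["fy"],s["cy"]],[0,0,1]],float)
    u=cv2.undistortPoints(np.array([[px]],float),K,np.array(s["distortion"],float))[0,0]
    R=np.array(s["R"]);C=-R.T@np.array(s["t"]);d=R.T@np.array([u[0],u[1],1]); return (C+d*(z-C[2])/d[2]).round(4)
E
python3 - <<'E'
from h import *
W=dict(np.load("w1.npz"));A=dict(np.load("scene0.npz"));B=dict(np.load("side0.npz"))
P=[(-.135,.06,.015),(-.135,-.06,.015),(.075,.06,.015),(.075,-.06,.015)]
U=[(245,96),(196,182),(389,197),(348,276)]
p,r=fit([(W,P,U)],[.58,.12,-.15]);print(p,r.tolist())
k=ray(W,(353,241),.117);print("knob",k)
c,s=np.cos(p[2]),np.sin(p[2]);d=k[:2]-p[:2];print("local",c*d[0]+s*d[1],-s*d[0]+c*d[1])
for n,S in(("A",A),("B",B)): print(n,proj(S,[k]))
for z in(0,.06,.08):print("rack",z,ray(W,(434,220),z),ray(W,(345,345),z))
print("cup",ray(W,(410,149),.062))
im=cv2.imread("pics/w1.png");cv2.imwrite("pics/k1.png",cv2.resize(im[200:280,310:400],None,fx=7,fy=7,interpolation=cv2.INTER_CUBIC))
E
```

```text
[ 0.58907798  0.12795531 -0.14561077] [[0.5, -0.3], [-0.6, 3.7], [7.4, -0.2], [-7.2, -0.5]]
knob [0.6271 0.1253 0.117 ]
local 0.038004928590834396 0.002889664590383164
A [[338.39455933 200.49443319]]
B [[366.68642924 201.21946088]]
rack 0 [0.7335 0.1701 0.    ] [ 0.7086 -0.0384  0.    ]
rack 0.06 [0.7094 0.1724 0.06  ] [ 0.688  -0.0069  0.06  ]
rack 0.08 [0.7013 0.1732 0.08  ] [0.6811 0.0036 0.08  ]
cup [0.649  0.2274 0.062 ]
```

View pics/k1.png

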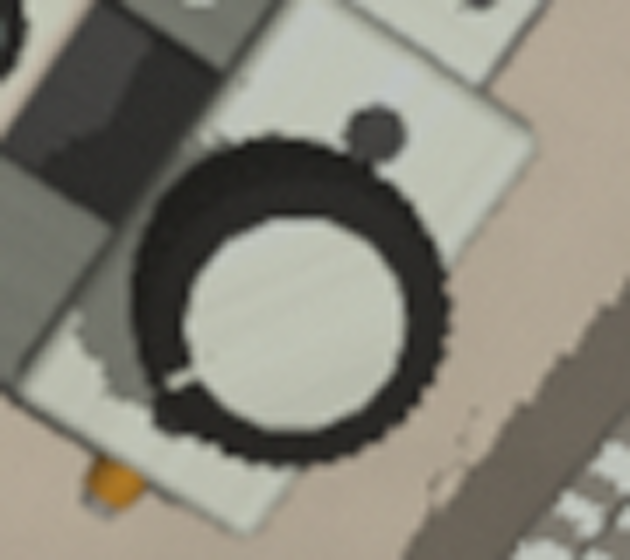

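```bash
python3 - <<'E'
from h import *
W=dict(np.load("w1.npz"))
P=[(-.135,.06,.015),(-.135,-.06,.015),(.075,.06,.015)]
U=[(245,96),(196,182),(389,197)]
p,r=fit([(W,P,U)],[.58,.12,-.15]);print(p,r.tolist())
c,s=np.cos(p[2]),np.sin(p[2])
def loc(px,z):
    k=ray(W,px,z);d=k[:2]-p[:2];print(k,"local",(c*d[0]+s*d[1]).round(4),(-s*d[0]+c*d[1]).round(4))
loc((352.4,246),.117)
for u in((345,275.7),(386.4,220.7),(312.5,256),(353,199.5)):loc(u,.088)
loc((316,176),.060); loc((410,149),.062)
a=ray(W,(352.4,246),.117);b=ray(W,(310+178/7,200+382/7),.117);print("line dir world",np.degrees(np.arctan2(*(b-a)[1::-1])), "rel stand",np.degrees(np.arctan2(*(b-a)[1::-1])-p[2]))
E
```

```text
[ 0.58645209  0.12759566 -0.161776  ] [[-0.0, -2.3], [-2.6, 1.1], [5.4, 0.5]]
[0.6287 0.1207 0.117 ] local 0.0428 -0.0
[0.6423 0.0821 0.088 ] local 0.0624 -0.0359
[0.6545 0.1527 0.088 ] local 0.0631 0.0357
[0.6021 0.0876 0.088 ] local 0.0219 -0.037
[0.6144 0.1578 0.088 ] local 0.0227 0.0343
[0.5723 0.1616 0.06  ] local -0.0194 0.0313
[0.649  0.2274 0.062 ] local 0.0457 0.1086
line dir world -127.31601817026608 rel stand -118.04693594861736
```

```bash
python3 -c "
from h import *
go([.6285,.1205,.092],2.0)"
```

```text
dp cm [-2.31, 3.35, 16.72] turn [-0.04, -0.04, 0.08]
```

Call:
drive_tool(plan=[{"dp": [-2.3,3.35,3],"turn": [0,0,0],"fingers": 0.7},{"dp": [-2.3,3.35,7],"turn": [0,0,0],"fingers": 0.7},{"dp": [-2.3,3.35,10],"turn": [0,0,0],"fingers": 0.7},{"dp": [-2.3,3.35,13],"turn": [0,0,0],"fingers": 0.7},{"dp": [-2.3,3.35,15],"turn": [0,0,0],"fingers": 0.7},{"dp": [-2.3,3.35,16],"turn": [0,0,0],"fingers": 0.7},{"dp": [-2.3,3.35,16.7],"turn": [0,0,0],"fingers": 0.7},{"dp": [-2.3,3.35,16.7],"turn": [0,0,0],"fingers": 0.7}])

```text
time_s: 2.3
ee_pos: [0.6286, 0.1207, 0.0926]
eef_rot: [-3.141, -0.0, 2.002]
ft_force: [-0.3, 0.5, 0.5]
gripper_width: 0.701
gripper_force: 0.0
```

Call:
drive_tool(plan=[{"dp": [0,0,0],"turn": [0,0,0],"fingers": 0.4},{"dp": [0,0,0],"turn": [0,0,0],"fingers": 0.3},{"dp": [0,0,0],"turn": [0,0,0],"fingers": 0.3},{"dp": [0,0,0],"turn": [0,0,0],"fingers": 0.3},{"dp": [0,0,0],"turn": [0,0,0],"fingers": 0.3}], force=40)

```text
time_s: 2.8
ee_pos: [0.6291, 0.1199, 0.0929]
eef_rot: [3.141, 0.0, 2.001]
ft_force: [-0.6, -0.8, 1.1]
gripper_width: 0.302
gripper_force: 0.0
```

```bash
python3 -c "
from h import *
from station import ctrl
wrist('w2');print(ctrl.state())
im=cv2.imread('pics/w2.png');cv2.imwrite('pics/w2c.png',im)"
```

```text
[0.6291 0.1199 0.0929] [3.1412e+00 1.0000e-04 2.0009e+00]
{'time_s': 2.85, 'joint_pos': array([ 1.35155173e-01,  2.05048364e-01,  1.30237488e+00,  1.46248477e-05,
        1.63395930e+00, -2.95017917e-01]), 'qvel': array([ 0.00118729,  0.00355683,  0.00148304, -0.00024061, -0.00114117,
        0.00023908]), 'joint_efforts': array([ 7.67095276e-03, -5.08291197e+01, -4.17819571e+01,  5.34509927e-04,
       -6.02955424e-04,  1.22710421e-04]), 'ee_pos': array([0.62904605, 0.11985865, 0.09275916]), 'eef_rot': array([3.14138739e+00, 4.71233727e-05, 2.00097034e+00]), 'ft_force': array([0.55504741, 1.39260651, 1.02815651]), 'torque': array([-0.04974832, -0.01373568,  0.01841093]), 'gripper_force': 0.0, 'gripper_width': 0.3050156766167986}
```

View pics/w2.png

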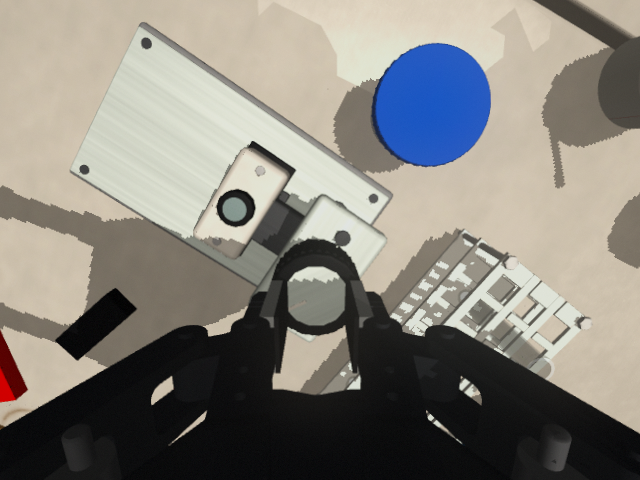

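The fingers straddle the knob (white disc at about (316,300)) but have not touched yet.

```bash
python3 -c "
from h import *
W=dict(np.load('w2.npz'));print(ray(W,(316.5,300),.117), proj(W,[(.6291,.1199,.0929),(.6291,.1199,.117)]))"
```

```text
[0.6293 0.119  0.117 ] [[316.84648837 278.99928851]
 [317.0142459  298.19565805]]
```

Call:
drive_tool(plan=[{"dp": [0,0,0],"turn": [0,0,0],"fingers": 0.2},{"dp": [0,0,0],"turn": [0,0,0],"fingers": 0.1},{"dp": [0,0,0],"turn": [0,0,0],"fingers": 0.1},{"dp": [0,0,0],"turn": [0,0,0],"fingers": 0.1}], force=40)

```text
time_s: 3.25
ee_pos: [0.6289, 0.12, 0.0926]
eef_rot: [-3.142, -0.0, 2.001]
ft_force: [0.4, -0.5, -0.4]
gripper_width: 0.098
gripper_force: 0.0
```

```bash
python3 -c "
from h import *
wrist('w3')"
```

```text
[0.6289 0.12   0.0926] [-3.1415 -0.      2.0011]
```

View pics/w3.png

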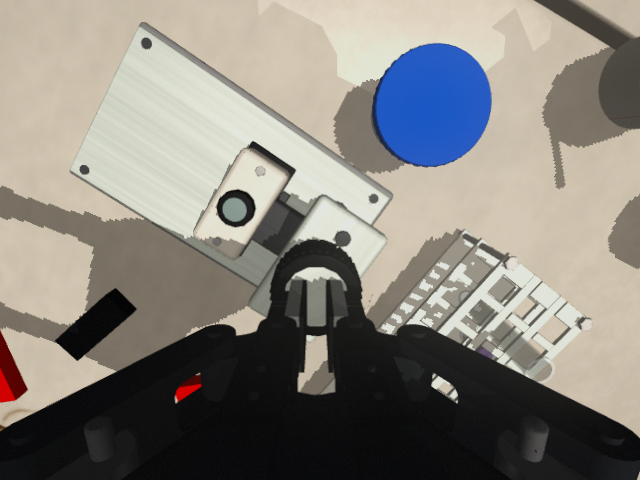

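The closed fingers hover over the knob's disc (tips at about (317,279)), so they are really about 20 mm above where the reading puts them. I'll open, go down gradually, and check the force.

Call:
drive_tool(plan=[{"dp": [0,0,-0.5],"turn": [0,0,0],"fingers": 0.7},{"dp": [0,0,-0.5],"turn": [0,0,0],"fingers": 0.7},{"dp": [0,0,-0.5],"turn": [0,0,0],"fingers": 0.7},{"dp": [0,0,-0.5],"turn": [0,0,0],"fingers": 0.7},{"dp": [0,0,0],"turn": [0,0,0],"fingers": 0.7},{"dp": [0,0,0.4],"turn": [0,0,0],"fingers": 0.7},{"dp": [0,0,0.8],"turn": [0,0,0],"fingers": 0.7},{"dp": [0,0,1.0],"turn": [0,0,0],"fingers": 0.7}])

```text
time_s: 4.1
ee_pos: [0.6286, 0.1199, 0.0816]
eef_rot: [-3.14, -0.0, 2.001]
ft_force: [-0.3, 0.9, -0.2]
gripper_width: 0.701
gripper_force: 0.0
```

Call:
drive_tool(plan=[{"dp": [0,0,0],"turn": [0,0,0],"fingers": 0.5},{"dp": [0,0,0],"turn": [0,0,0],"fingers": 0.35},{"dp": [0,0,0],"turn": [0,0,0],"fingers": 0.35},{"dp": [0,0,0],"turn": [0,0,0],"fingers": 0.35}], force=40)

```text
time_s: 4.5
ee_pos: [0.6287, 0.1199, 0.0826]
eef_rot: [-3.141, -0.0, 2.001]
ft_force: [-1.4, 0.1, 0.4]
gripper_width: 0.463
gripper_force: 40.3
```

```bash
python3 - <<'E'
from h import *
W=dict(np.load("w1.npz"));print(W["fx"],W["fy"],W["cx"],W["cy"],W["distortion"])
# stand pose + camera z-offset from w1: base corners and beam corners, beam centred x=.045
P=[(-.135,.06,.015),(-.135,-.06,.015),(.075,.06,.015),(.067,-.038,.088),(.067,.038,.088),(.023,-.038,.088),(.023,.038,.088)]
U=np.array([(245,96),(196,182),(389,197),(345,275.7),(386.4,220.7),(312.5,256),(353,199.5)])
def f(p):
    S=dict(W);C=-W["R"].T@W["t"]+[0,0,p[3]];S["t"]=-W["R"]@C
    return (proj(S,place(p,P))-U).ravel()
r=least_squares(f,[.58,.12,-.15,0],loss="soft_l1");print(r.x,f(r.x).reshape(-1,2).round(1).tolist())
E
```

```text
344.36116777295916 344.36116777295916 315.9946411749684 240.99404233113628 [-0.03470931  0.          0.          0.          0.        ]
[ 0.58561878  0.12560567 -0.16556958  0.01238415] [[1.2, 0.5], [-0.3, 0.9], [1.9, 0.6], [-0.3, 1.0], [0.3, -0.5], [-1.2, -0.8], [-0.5, -2.9]]
```

Call:
drive_tool(plan=[{"dp": [0,0,0],"turn": [0,0,6],"fingers": 0.35},{"dp": [0,0,0],"turn": [0,0,12],"fingers": 0.35},{"dp": [0,0,0],"turn": [0,0,18],"fingers": 0.35},{"dp": [0,0,0],"turn": [0,0,24],"fingers": 0.35},{"dp": [0,0,0],"turn": [0,0,30],"fingers": 0.35},{"dp": [0,0,0],"turn": [0,0,36],"fingers": 0.35},{"dp": [0,0,0],"turn": [0,0,42],"fingers": 0.35},{"dp": [0,0,0],"turn": [0,0,46],"fingers": 0.35}])

```text
time_s: 5.3
ee_pos: [0.629, 0.1199, 0.0826]
eef_rot: [3.142, -0.0, 1.194]
ft_force: [0.2, -0.7, 0.1]
gripper_width: 0.464
gripper_force: 40.6
```

```bash
cat >k.py <<'E'
from h import *
from station import ctrl
import sys
s=wrist(sys.argv[1]);st=ctrl.state();print("torque",st["torque"].round(3),st["joint_efforts"][5].round(3))
E
python3 k.py w4
```

```text
[0.629  0.1199 0.0826] [ 3.1416 -0.      1.1944]
torque [-0.045  0.146 -0.03 ] -0.258
```

Call:
drive_tool(plan=[{"dp": [0,0,0],"turn": [0,0,5],"fingers": 0.35},{"dp": [0,0,0],"turn": [0,0,10],"fingers": 0.35},{"dp": [0,0,0],"turn": [0,0,15],"fingers": 0.35},{"dp": [0,0,0],"turn": [0,0,20],"fingers": 0.35},{"dp": [0,0,0],"turn": [0,0,22],"fingers": 0.35},{"dp": [0,0,0],"turn": [0,0,24],"fingers": 0.35}])

```text
time_s: 5.95
ee_pos: [0.629, 0.1198, 0.0827]
eef_rot: [3.141, 0.0, 0.78]
ft_force: [-1.0, -1.8, -0.4]
gripper_width: 0.463
gripper_force: 41.3
```

```bash
python3 k.py w5
```

```text
[0.629  0.1198 0.0827] [3.1412e+00 1.0000e-04 7.7970e-01]
torque [-0.202  0.079  0.527] 0.539
```

Call:
drive_tool(plan=[{"dp": [0,0,0],"turn": [0,0,4],"fingers": 0.35},{"dp": [0,0,0],"turn": [0,0,8],"fingers": 0.35},{"dp": [0,0,0],"turn": [0,0,12],"fingers": 0.35},{"dp": [0,0,0],"turn": [0,0,12],"fingers": 0.35}])

```text
time_s: 6.4
ee_pos: [0.6309, 0.1209, 0.0831]
eef_rot: [3.14, -0.005, 0.57]
ft_force: [4.8, 2.6, -2.5]
gripper_width: 0.458
gripper_force: 41.1
```

```bash
python3 k.py w6
```

```text
[0.6309 0.1209 0.0831] [ 3.1404 -0.0049  0.57  ]
torque [ 0.363 -1.119 -0.15 ] -0.005
```

Call:
drive_tool(plan=[{"dp": [0,0,0],"turn": [0,0,0],"fingers": 0.7},{"dp": [0,0,0],"turn": [0,0,0],"fingers": 0.7},{"dp": [0,0,0],"turn": [0,0,0],"fingers": 0.7},{"dp": [0,0,0],"turn": [0,0,0],"fingers": 0.7}])

```text
time_s: 6.85
ee_pos: [0.6289, 0.1199, 0.0827]
eef_rot: [3.142, -0.0, 0.57]
ft_force: [0.4, -1.1, -0.3]
gripper_width: 0.702
gripper_force: 0.0
```

```bash
python3 k.py w7; python3 -c "
from h import *
go([.629,.1198,.08],.6)
im=cv2.imread('pics/w7.png')
W=dict(np.load('w7.npz'));u=proj(W,[(.629,.1198,.117)])[0].astype(int);print(u)
cv2.imwrite('pics/k7.png',cv2.resize(im[u[1]-65:u[1]+65,u[0]-65:u[0]+65],None,fx=4,fy=4,interpolation=cv2.INTER_CUBIC))"
```

```text
[0.6289 0.1199 0.0827] [ 3.1415e+00 -1.0000e-04  5.7030e-01]
torque [-0.051 -0.002 -0.052] -0.005
dp cm [0.0, 0.01, 0.27] turn [0.0, -0.0, -1.71]
[318 305]
```

View pics/k7.png

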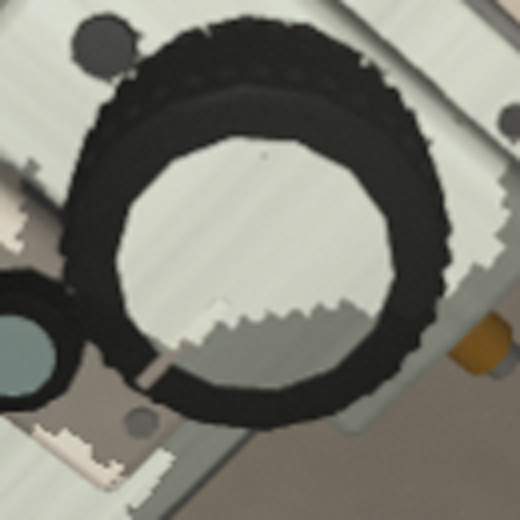

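The line on the knob points from the disc centre, at crop (257,262), to (153,370). I'll convert that to an angle.

```bash
python3 -c "
from h import *
W=dict(np.load('w7.npz'))
f=lambda x,y:ray(W,(253+x/4,240+y/4),.117)
a,b=f(257,262),f(153,370);print(a,b,np.degrees(np.arctan2(*(b-a)[1::-1])+.163))"
```

```text
[0.6289 0.1202 0.117 ] [0.6118 0.1228 0.117 ] 180.69378952637877
```

The knob is at zero. Regrip and back off 120°.

Call:
drive_tool(plan=[{"dp": [0,0,0.25],"turn": [0,0,0],"fingers": 0.6},{"dp": [0,0,0.25],"turn": [0,0,0],"fingers": 0.35},{"dp": [0,0,0.25],"turn": [0,0,0],"fingers": 0.35},{"dp": [0,0,0.25],"turn": [0,0,0],"fingers": 0.35},{"dp": [0,0,0.25],"turn": [0,0,0],"fingers": 0.35}], force=60)

```text
time_s: 7.4
ee_pos: [0.6289, 0.1197, 0.0802]
eef_rot: [3.141, 0.0, 0.57]
ft_force: [-0.6, -2.0, 1.2]
gripper_width: 0.459
gripper_force: 60.2
```

Call:
drive_tool(plan=[{"dp": [0,0,0],"turn": [0,0,-6],"fingers": 0.35},{"dp": [0,0,0],"turn": [0,0,-12],"fingers": 0.35},{"dp": [0,0,0],"turn": [0,0,-18],"fingers": 0.35},{"dp": [0,0,0],"turn": [0,0,-24],"fingers": 0.35},{"dp": [0,0,0],"turn": [0,0,-31],"fingers": 0.35},{"dp": [0,0,0],"turn": [0,0,-38],"fingers": 0.35},{"dp": [0,0,0],"turn": [0,0,-45],"fingers": 0.35},{"dp": [0,0,0],"turn": [0,0,-52],"fingers": 0.35}])

```text
time_s: 8.2
ee_pos: [0.6289, 0.1197, 0.0802]
eef_rot: [3.142, 0.0, 1.482]
ft_force: [-0.9, -1.4, 1.6]
gripper_width: 0.458
gripper_force: 60.4
```

Call:
drive_tool(plan=[{"dp": [0,0,0],"turn": [0,0,-8],"fingers": 0.35},{"dp": [0,0,0],"turn": [0,0,-16],"fingers": 0.35},{"dp": [0,0,0],"turn": [0,0,-24],"fingers": 0.35},{"dp": [0,0,0],"turn": [0,0,-32],"fingers": 0.35},{"dp": [0,0,0],"turn": [0,0,-40],"fingers": 0.35},{"dp": [0,0,0],"turn": [0,0,-48],"fingers": 0.35},{"dp": [0,0,0],"turn": [0,0,-52],"fingers": 0.35},{"dp": [0,0,0],"turn": [0,0,-52],"fingers": 0.35}])

```text
time_s: 9.0
ee_pos: [0.6289, 0.1198, 0.0802]
eef_rot: [-3.141, 0.0, 2.385]
ft_force: [-1.8, -2.0, 1.4]
gripper_width: 0.456
gripper_force: 60.6
```

Call:
drive_tool(plan=[{"dp": [0,0,0],"turn": [0,0,-8],"fingers": 0.35},{"dp": [0,0,0],"turn": [0,0,-16],"fingers": 0.35},{"dp": [0,0,0],"turn": [0,0,-16],"fingers": 0.35},{"dp": [0,0,0],"turn": [0,0,-16],"fingers": 0.7},{"dp": [0,0,0],"turn": [0,0,-16],"fingers": 0.7},{"dp": [0,0,0],"turn": [0,0,-16],"fingers": 0.7},{"dp": [0,0,-4],"turn": [0,0,-16],"fingers": 0.7},{"dp": [0,0,-6],"turn": [0,0,-16],"fingers": 0.7}])

```text
time_s: 9.8
ee_pos: [0.6294, 0.1202, 0.1425]
eef_rot: [3.14, 0.002, 2.663]
ft_force: [0.7, 0.7, 1.3]
gripper_width: 0.7
gripper_force: 0.0
```

```bash
python3 k.py w8; python3 -c "
from h import *
W=dict(np.load('w8.npz'));im=cv2.imread('pics/w8.png')
# unwrap ring at radii of the line, angle relative to stand
c=np.array([.6289,.1201]);g=cv2.cvtColor(im,cv2.COLOR_BGR2GRAY)
for d in range(-180,180,10):
    a=np.radians(d)-.163
    u=proj(W,[(c[0]+r*np.cos(a),c[1]+r*np.sin(a),.117) for r in(.0155,.017,.0185)])
    print(d,[int(g[int(y),int(x)]) for x,y in u.round()],end=' ')"
```

```text
[0.6294 0.1202 0.1425] [3.1402e+00 1.6000e-03 2.6630e+00]
torque [-0.033 -0.001 -0.026] 0.01
-180 [92, 31, 32] -170 [102, 30, 31] -160 [85, 31, 31] -150 [85, 31, 29] -140 [108, 29, 30] -130 [59, 30, 28] -120 [73, 30, 31] -110 [32, 30, 29] -100 [32, 31, 31] -90 [55, 35, 36] -80 [37, 38, 36] -70 [35, 39, 37] -60 [162, 160, 151] -50 [40, 39, 39] -40 [41, 40, 48] -30 [40, 40, 48] -20 [42, 41, 42] -10 [43, 43, 41] 0 [43, 43, 42] 10 [45, 43, 42] 20 [45, 44, 97] 30 [44, 45, 44] 40 [45, 44, 44] 50 [45, 47, 44] 60 [39, 44, 46] 70 [39, 38, 38] 80 [39, 39, 39] 90 [38, 37, 41] 100 [48, 39, 38] 110 [39, 39, 39] 120 [43, 37, 37] 130 [82, 37, 37] 140 [86, 36, 37] 150 [91, 33, 37] 160 [95, 34, 33] 170 [104, 33, 32]
```

The line now sits at -60° to the stand, which is exactly four clicks up. Next is the tray.

Call:
drive_tool(plan=[{"dp": [0,0,-5],"turn": [0,0,0],"fingers": 1},{"dp": [0,0,-10],"turn": [0,0,8],"fingers": 1},{"dp": [0,0,-10.7],"turn": [0,0,16],"fingers": 1},{"dp": [0,0,-10.7],"turn": [0,0,24],"fingers": 1},{"dp": [0,0,-10.7],"turn": [0,0,32],"fingers": 1},{"dp": [0,0,-10.7],"turn": [0,0,40],"fingers": 1},{"dp": [0,0,-10.7],"turn": [0,0,53],"fingers": 1},{"dp": [0,0,-10.7],"turn": [0,0,66.6],"fingers": 1}])

```text
time_s: 10.65
ee_pos: [0.629, 0.1201, 0.2468]
eef_rot: [-3.142, -0.0, 1.659]
ft_force: [-0.1, -0.7, 0.1]
gripper_width: 1.0
gripper_force: 0.0
```

```bash
python3 -c "
from h import *
go([.46,-.27,.25],1.5)"
```

```text
dp cm [-37.37, -20.27, -0.33] turn [-0.0, -0.01, 9.1]
```

Call:
drive_tool(plan=[{"dp": [-12.5,-6.7,0],"turn": [0,0,5],"fingers": 1},{"dp": [-37.4,-20.3,0],"turn": [0,0,9.1],"fingers": 1},{"dp": [-37.4,-20.3,0],"turn": [0,0,9.1],"fingers": 1},{"dp": [-37.4,-20.3,0],"turn": [0,0,9.1],"fingers": 1},{"dp": [-37.4,-20.3,0],"turn": [0,0,9.1],"fingers": 1},{"dp": [-37.4,-20.3,0],"turn": [0,0,9.1],"fingers": 1},{"dp": [-37.4,-20.3,0],"turn": [0,0,9.1],"fingers": 1},{"dp": [-37.4,-20.3,0],"turn": [0,0,9.1],"fingers": 1}])

```text
time_s: 11.45
ee_pos: [0.4716, -0.2497, 0.2471]
eef_rot: [3.141, 0.0, 1.506]
ft_force: [0.2, 0.0, 0.3]
gripper_width: 1.003
gripper_force: 0.0
```

Call:
drive_tool(plan=[{"dp": [-4.5,-2.5,0],"turn": [0,0,0],"fingers": 1},{"dp": [-4.5,-2.5,0],"turn": [0,0,0],"fingers": 1},{"dp": [-4.5,-2.5,0],"turn": [0,0,0],"fingers": 1}])

```text
time_s: 11.75
ee_pos: [0.4442, -0.2923, 0.2469]
eef_rot: [3.141, -0.001, 1.504]
ft_force: [1.0, -0.0, -0.6]
gripper_width: 1.0
gripper_force: 0.0
```

```bash
python3 k.py w9; python3 -c "
from h import *
W=dict(np.load('w9.npz'));print(proj(W,place([.46,-.251,-.071],[(0,-.038,.02),(0,0,.02),(0,.038,.02),(-.076,-.0675,.0175),(.076,.0675,.0175),(-.076,.0675,.0175),(.076,-.0675,.0175)])).round())"
```

```text
[ 0.4442 -0.2923  0.2469] [ 3.1413e+00 -5.0000e-04  1.5038e+00]
torque [ 0.003 -0.015 -0.014] -0.024
[[328. 204.]
 [328. 171.]
 [328. 136.]
 [263. 228.]
 [398. 108.]
 [259. 108.]
 [391. 228.]]
```

```bash
python3 -c "
import cv2
im=cv2.imread('pics/w9.png');cv2.imwrite('pics/t9.png',cv2.resize(im[98:243,240:420],None,fx=4,fy=4,interpolation=cv2.INTER_CUBIC))"
```

```text
(no output)
```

View pics/t9.png

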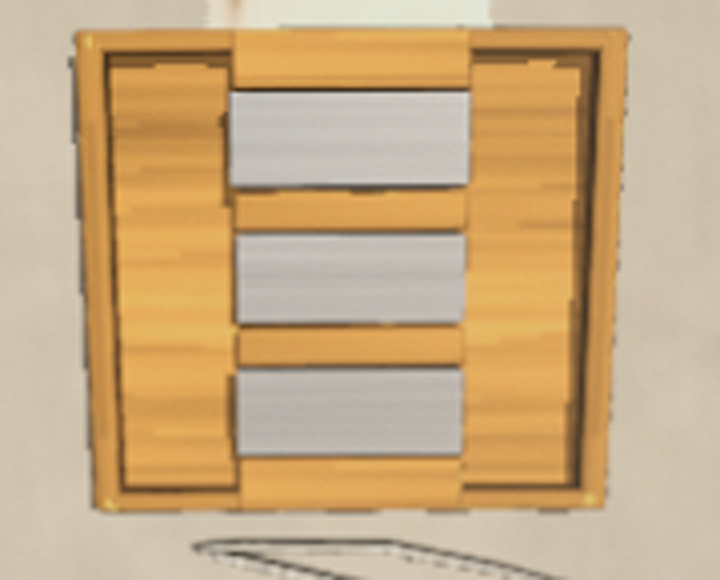

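The tray is centred, with gauges at crop rows 138, 279 and 411. The top one (+y) is the thickest. I'll look from closer and measure to tell the 10 from the 15.

```bash
python3 -c "
from h import *
go([.46,-.26,.14],1.5)"
```

```text
dp cm [3.21, 1.3, 10.71] turn [0.03, -0.03, 0.35]
```

Call:
drive_tool(plan=[{"dp": [1.6,0.6,4],"turn": [0,0,0.3],"fingers": 1},{"dp": [3.2,1.3,8],"turn": [0,0,0.3],"fingers": 1},{"dp": [3.2,1.3,10.7],"turn": [0,0,0.3],"fingers": 1},{"dp": [3.2,1.3,10.7],"turn": [0,0,0.3],"fingers": 1},{"dp": [3.2,1.3,10.7],"turn": [0,0,0.3],"fingers": 1}])

```text
time_s: 12.3
ee_pos: [0.4604, -0.2592, 0.1407]
eef_rot: [3.142, -0.0, 1.504]
ft_force: [-0.2, -0.2, 0.9]
gripper_width: 1.0
gripper_force: 0.0
```

```bash
python3 k.py w10; cat >t.py <<'E'
from h import *
import itertools
def quads(name):
    im=cv2.imread(f"pics/{name}.png");W=dict(np.load(name+".npz"))
    hsv=cv2.cvtColor(im,cv2.COLOR_BGR2HSV)
    m=((hsv[...,1]<60)&(hsv[...,2]>110)).astype(np.uint8)
    n,l,st,ce=cv2.connectedComponentsWithStats(m); out=[]
    for i in range(1,n):
        if 400<st[i,4]<20000 and st[i,4]>.9*st[i,2]*st[i,3]*.9 and 1.8<st[i,2]/st[i,3]<3.3:
            c,h=cv2.findContours((l==i).astype(np.uint8),0,1)[:2]
            r=cv2.boxPoints(cv2.minAreaRect(c[0])); out.append((ce[i],st[i,2:5]))
            msk=(l==i); 
            # subpixel edges: mean width / height
            xs=np.where(msk); rows=[msk[y].sum() for y in np.unique(xs[0])][3:-3]; cols=[msk[:,x].sum() for x in np.unique(xs[1])][4:-4]
            print(name,ce[i].round(1),"len %.2f"%np.median(rows),np.mean(rows).round(2),"wid",np.mean(cols).round(2))
    return W,out
if __name__=="__main__":
    for n in("w9","w10"):
        W,o=quads(n)
        for dz in (0.012,.02):
            C=-W["R"].T@W["t"]+[0,0,dz];S=dict(W);S["t"]=-W["R"]@C
            for y in(.038,0,-.038):
                print(dz,y,[ (lambda u:(proj(S,place([.46,-.251,-.071],[(0,y,.005+h)]))[0].round(1).tolist(),np.linalg.norm(u[0]-u[1]).round(2),np.linalg.norm(u[2]-u[3]).round(2)))(proj(S,place([.46,-.251,-.071],[(-.033,y,.005+h),(.033,y,.005+h),(0,y-.0125,.005+h),(0,y+.0125,.005+h)]))) for h in(.01,.015,.02)])
E
python3 t.py
```

```text
[ 0.4604 -0.2592  0.1407] [ 3.1416e+00 -2.0000e-04  1.5041e+00]
torque [-0.081  0.002  0.038] 0.009
w9 [326.3 132.1] len 60.00 60.06 wid 23.32
w9 [327. 167.] len 57.00 57.0 wid 23.0
w9 [326.8 200.5] len 57.00 56.62 wid 22.0
0.012 0.038 [([327.9, 136.2], np.float64(57.2), np.float64(22.5)), ([328.1, 136.1], np.float64(57.91), np.float64(22.78)), ([328.2, 135.9], np.float64(58.63), np.float64(23.07))]
0.012 0 [([327.5, 169.7], np.float64(55.92), np.float64(21.54)), ([327.7, 170.0], np.float64(56.59), np.float64(21.8)), ([327.8, 170.2], np.float64(57.28), np.float64(22.06))]
0.012 -0.038 [([327.1, 201.7], np.float64(54.65), np.float64(20.6)), ([327.3, 202.3], np.float64(55.3), np.float64(20.83)), ([327.4, 203.0], np.float64(55.95), np.float64(21.07))]
0.02 0.038 [([327.7, 136.5], np.float64(56.11), np.float64(22.07)), ([327.8, 136.3], np.float64(56.79), np.float64(22.34)), ([328.0, 136.2], np.float64(57.48), np.float64(22.61))]
0.02 0 [([327.3, 169.3], np.float64(54.87), np.float64(21.14)), ([327.4, 169.6], np.float64(55.52), np.float64(21.39)), ([327.6, 169.8], np.float64(56.18), np.fl
[... 701 characters left out ...]
5.6, 254.8], np.float64(70.61), np.float64(25.57)), ([315.6, 256.4], np.float64(71.68), np.float64(25.92)), ([315.6, 258.1], np.float64(72.79), np.float64(26.29))]
0.02 0.038 [([315.9, 171.6], np.float64(73.22), np.float64(28.17)), ([315.9, 171.9], np.float64(74.38), np.float64(28.61)), ([315.9, 172.3], np.float64(75.58), np.float64(29.07))]
0.02 0 [([315.7, 213.1], np.float64(71.06), np.float64(26.56)), ([315.7, 214.1], np.float64(72.15), np.float64(26.95)), ([315.7, 215.2], np.float64(73.27), np.float64(27.35))]
0.02 -0.038 [([315.6, 252.3], np.float64(68.95), np.float64(25.02)), ([315.6, 253.9], np.float64(69.98), np.float64(25.36)), ([315.6, 255.5], np.float64(71.03), np.float64(25.71))]
```

```bash
python3 -c "
from h import *
W=dict(np.load('w10.npz'))
g=[ray(W,u,z) for u,z in(((313.6,169.5),.025),((315,213.3),.015),((314.5,255.6),.02))];print(g,np.arctan2(*(g[0]-g[2])[1::-1])-np.pi/2)
go([g[2][0],g[2][1],.06],1.5)"
```

```text
[array([ 0.4611, -0.2095,  0.025 ]), array([ 0.4596, -0.2474,  0.015 ]), array([ 0.4567, -0.2843,  0.02  ])] -0.05875582271572277
dp cm [-2.44, -0.27, 8.22] turn [0.13, 0.07, 0.2]
```

Middle is the 10 and the near one (y = -38) is the 15: that assignment leaves consistent measuring offsets. Go down over it.

Call:
drive_tool(plan=[{"dp": [-2.45,-0.25,3],"turn": [0,0,0.2],"fingers": 1},{"dp": [-2.45,-0.25,6],"turn": [0,0,0.2],"fingers": 1},{"dp": [-2.45,-0.25,8.2],"turn": [0,0,0.2],"fingers": 1},{"dp": [-2.45,-0.25,9.2],"turn": [0,0,0.2],"fingers": 1},{"dp": [-2.45,-0.25,10.2],"turn": [0,0,0.2],"fingers": 1},{"dp": [-2.45,-0.25,10.2],"turn": [0,0,0.2],"fingers": 1}])

```text
time_s: 12.95
ee_pos: [0.4558, -0.2848, 0.0385]
eef_rot: [3.141, 0.0, 1.499]
ft_force: [-0.0, -0.2, 0.3]
gripper_width: 1.001
gripper_force: 0.0
```

Call:
drive_tool(plan=[{"dp": [0,0,0.4],"turn": [0,0,0],"fingers": 0.95},{"dp": [0,0,0.8],"turn": [0,0,0],"fingers": 0.95},{"dp": [0,0,1.2],"turn": [0,0,0],"fingers": 0.95},{"dp": [0,0,1.5],"turn": [0,0,0],"fingers": 0.95},{"dp": [0,0,1.5],"turn": [0,0,0],"fingers": 0.95}])

```text
time_s: 13.45
ee_pos: [0.4553, -0.2844, 0.0225]
eef_rot: [-3.141, -0.0, 1.499]
ft_force: [0.1, 0.1, -0.5]
gripper_width: 0.951
gripper_force: 0.0
```

Call:
drive_tool(plan=[{"dp": [0,0,0.3],"turn": [0,0,0],"fingers": 0.95},{"dp": [0,0,0.6],"turn": [0,0,0],"fingers": 0.95},{"dp": [0,0,0.9],"turn": [0,0,0],"fingers": 0.95},{"dp": [0,0,0.9],"turn": [0,0,0],"fingers": 0.95}])

```text
time_s: 13.85
ee_pos: [0.4552, -0.2845, 0.0134]
eef_rot: [-3.141, -0.001, 1.499]
ft_force: [-0.1, -0.3, -0.2]
gripper_width: 0.947
gripper_force: 0.0
```

Call:
drive_tool(plan=[{"dp": [0,0,0.2],"turn": [0,0,0],"fingers": 0.95},{"dp": [0,0,0.4],"turn": [0,0,0],"fingers": 0.95},{"dp": [0,0,0.4],"turn": [0,0,0],"fingers": 0.95}])

```text
time_s: 14.15
ee_pos: [0.4554, -0.2845, 0.0098]
eef_rot: [-3.141, -0.0, 1.499]
ft_force: [0.1, 0.3, -0.1]
gripper_width: 0.956
gripper_force: 0.0
```

Call:
drive_tool(plan=[{"dp": [0,0,0],"turn": [0,0,0],"fingers": 0.8},{"dp": [0,0,0],"turn": [0,0,0],"fingers": 0.7},{"dp": [0,0,0],"turn": [0,0,0],"fingers": 0.7},{"dp": [0,0,0],"turn": [0,0,0],"fingers": 0.7}], force=40)

```text
time_s: 14.55
ee_pos: [0.4556, -0.2847, 0.0102]
eef_rot: [3.141, 0.0, 1.499]
ft_force: [1.0, 0.3, -0.2]
gripper_width: 0.702
gripper_force: 0.0
```

Call:
drive_tool(plan=[{"dp": [0,0,0],"turn": [0,0,0],"fingers": 0.95},{"dp": [0,0,0],"turn": [0,0,0],"fingers": 0.95},{"dp": [0,0,0],"turn": [0,0,0],"fingers": 0.95},{"dp": [0,0,0.3],"turn": [0,0,0],"fingers": 0.95},{"dp": [0,0,0.6],"turn": [0,0,0],"fingers": 0.95},{"dp": [0,0,0.9],"turn": [0,0,0],"fingers": 0.95},{"dp": [0,0,0.9],"turn": [0,0,0],"fingers": 0.95}])

```text
time_s: 15.25
ee_pos: [0.4551, -0.2844, 0.0002]
eef_rot: [-3.14, -0.001, 1.499]
ft_force: [-0.8, 0.1, 0.4]
gripper_width: 0.953
gripper_force: 0.0
```

Call:
drive_tool(plan=[{"dp": [0,0,0.2],"turn": [0,0,0],"fingers": 0.95},{"dp": [0,0,0.4],"turn": [0,0,0],"fingers": 0.95},{"dp": [0,0,0.4],"turn": [0,0,0],"fingers": 0.95}])

```text
time_s: 15.55
ee_pos: [0.4554, -0.2846, -0.0033]
eef_rot: [-3.141, -0.0, 1.499]
ft_force: [-0.6, 1.1, 1.0]
gripper_width: 0.948
gripper_force: 0.0
```

Call:
drive_tool(plan=[{"dp": [0,0,0],"turn": [0,0,0],"fingers": 0.85},{"dp": [0,0,0],"turn": [0,0,0],"fingers": 0.78},{"dp": [0,0,0],"turn": [0,0,0],"fingers": 0.7},{"dp": [0,0,0],"turn": [0,0,0],"fingers": 0.7}], force=40)

```text
time_s: 15.95
ee_pos: [0.4556, -0.2847, -0.0028]
eef_rot: [3.141, 0.0, 1.499]
ft_force: [1.0, -0.0, 0.9]
gripper_width: 0.701
gripper_force: 0.0
```

Call:
drive_tool(plan=[{"dp": [0,0,0],"turn": [0,0,0],"fingers": 0.95},{"dp": [0,0,0],"turn": [0,0,0],"fingers": 0.95},{"dp": [0,0,0],"turn": [0,0,0],"fingers": 0.95},{"dp": [0,0,0.3],"turn": [0,0,0],"fingers": 0.95},{"dp": [0,0,0.6],"turn": [0,0,0],"fingers": 0.95},{"dp": [0,0,0.8],"turn": [0,0,0],"fingers": 0.95},{"dp": [0,0,0.8],"turn": [0,0,0],"fingers": 0.95}])

```text
time_s: 16.65
ee_pos: [0.4552, -0.2844, -0.0116]
eef_rot: [-3.141, -0.001, 1.499]
ft_force: [-0.3, 0.7, 0.6]
gripper_width: 0.952
gripper_force: 0.0
```

Call:
drive_tool(plan=[{"dp": [0,0,0],"turn": [0,0,0],"fingers": 0.85},{"dp": [0,0,0],"turn": [0,0,0],"fingers": 0.78},{"dp": [0,0,0],"turn": [0,0,0],"fingers": 0.7},{"dp": [0,0,0],"turn": [0,0,0],"fingers": 0.7}], force=40)

```text
time_s: 17.05
ee_pos: [0.4556, -0.2847, -0.0108]
eef_rot: [3.141, 0.0, 1.499]
ft_force: [0.3, -0.5, -1.0]
gripper_width: 0.699
gripper_force: 0.0
```

```bash
python3 - <<'E'
from h import *
from station import ctrl
s=wrist("w11")
A=dict(ctrl.snapshot("scene"));B=dict(ctrl.snapshot("side"))
a=A["pixels"][:,:,::-1];b=B["pixels"][:,:,::-1]
def c(i,x,y,w,h,f): return cv2.resize(np.ascontiguousarray(i[y:y+h,x:x+w]),None,fx=f,fy=f,interpolation=cv2.INTER_CUBIC)
w=c(cv2.imread("pics/w11.png"),120,130,400,300,1)
cv2.imwrite("pics/mix.png",np.vstack([np.hstack([c(a,270,300,130,100,3),c(b,260,275,130,100,3)]),np.hstack([w[:300,:390],c(w,0,0,10,10,39)[:300,:390]])]))
p=[.4556,-.2847]
for S in(A,B):print(proj(S,[p+[-.0108],p+[.02]]))
print(proj(dict(np.load("w11.npz")),[p+[-.0108],p+[.02]]))
E
```

```text
[ 0.4556 -0.2847 -0.0108] [3.1414e+00 1.0000e-04 1.4986e+00]
[[344.72356385 396.03062118]
 [345.45850525 382.90317612]]
[[317.26884182 363.18745943]
 [317.04979101 353.02188791]]
[[317.38825488 278.42526909]
 [317.69171048 303.88739217]]
```

View pics/mix.png

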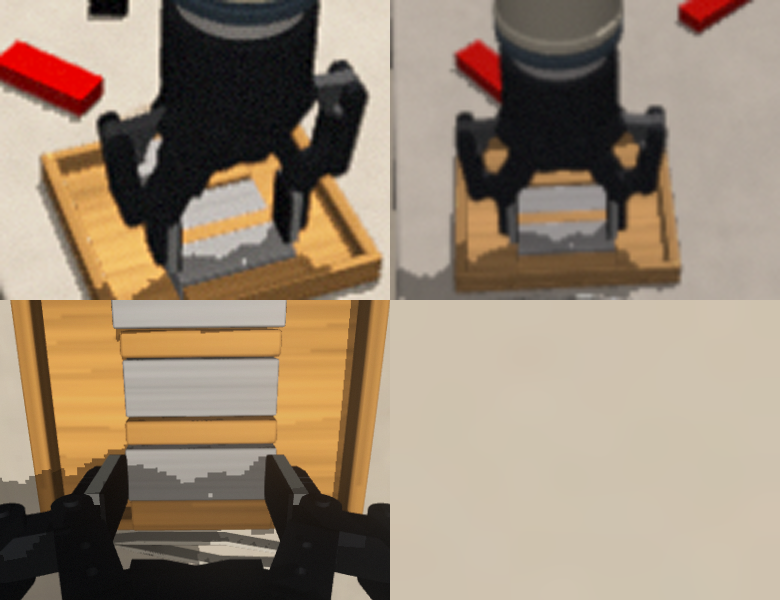

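The wrist view confirms it: the middle gauge lies below the ribs (10) and the near one stands above them (15). The fingertips are about level with its top and about 2 mm off along tool y, so I'll shift and go lower.

Call:
drive_tool(plan=[{"dp": [0,0,0],"turn": [0,0,0],"fingers": 0.95},{"dp": [0,0.2,0],"turn": [0,0,0],"fingers": 0.95},{"dp": [0,0.2,0],"turn": [0,0,0],"fingers": 0.95},{"dp": [0,0.2,0.4],"turn": [0,0,0],"fingers": 0.95},{"dp": [0,0.2,0.7],"turn": [0,0,0],"fingers": 0.95},{"dp": [0,0.2,0.9],"turn": [0,0,0],"fingers": 0.95},{"dp": [0,0.2,0.9],"turn": [0,0,0],"fingers": 0.95}])

```text
time_s: 17.9
ee_pos: [0.4572, -0.2846, -0.0206]
eef_rot: [-3.141, -0.001, 1.499]
ft_force: [0.6, 0.3, 0.1]
gripper_width: 0.947
gripper_force: 0.0
```

Call:
drive_tool(plan=[{"dp": [0,0,0],"turn": [0,0,0],"fingers": 0.85},{"dp": [0,0,0],"turn": [0,0,0],"fingers": 0.78},{"dp": [0,0,0],"turn": [0,0,0],"fingers": 0.68},{"dp": [0,0,0],"turn": [0,0,0],"fingers": 0.68}], force=40)

```text
time_s: 18.3
ee_pos: [0.4579, -0.2851, -0.0193]
eef_rot: [3.141, 0.001, 1.499]
ft_force: [-0.3, 0.6, 3.1]
gripper_width: 0.759
gripper_force: 44.8
```

Gripped at 0.759 (66 mm). Lift, and refine the stand's yaw from the earlier picture.

Call:
drive_tool(plan=[{"dp": [0,0,-1],"turn": [0,0,0],"fingers": 0.6},{"dp": [0,0,-3],"turn": [0,0,0],"fingers": 0.6},{"dp": [0,0,-6],"turn": [0,0,0],"fingers": 0.6},{"dp": [0,0,-9],"turn": [0,0,0],"fingers": 0.6},{"dp": [0,0,-11],"turn": [0,0,0],"fingers": 0.6},{"dp": [0,0,-11],"turn": [0,0,0],"fingers": 0.6}], force=50)

```text
time_s: 18.9
ee_pos: [0.4591, -0.2859, 0.0942]
eef_rot: [3.136, 0.003, 1.499]
ft_force: [1.1, 0.8, -1.1]
gripper_width: 0.749
gripper_force: 55.9
```

```bash
python3 - <<'E'
from h import *
W=dict(np.load("w1.npz"));g=cv2.cvtColor(cv2.imread("pics/w1.png"),cv2.COLOR_BGR2GRAY)
l=cv2.createLineSegmentDetector().detect(g)[0][:,0]
for x1,y1,x2,y2 in l:
    if np.hypot(x2-x1,y2-y1)>35 and 170<min(x1,x2) and max(x1,x2)<420 and min(y1,y2)>70 and max(y1,y2)<290:
        a,b=ray(W,(x1,y1),.015),ray(W,(x2,y2),.015);d=b-a
        print(np.round([x1,y1,x2,y2]),a[:2],b[:2],"ang %.4f len %.3f"%((np.arctan2(d[1],d[0])+np.pi/4)%(np.pi/2)-np.pi/4,np.hypot(*d[:2])))
go([.4928,.1423,.08],1.408)
E
```

```text
[196. 180. 287. 239.] [0.4452 0.0946] [0.5732 0.0738] ang -0.1611 len 0.130
[300. 232. 330. 188.] [0.5847 0.0878] [0.5943 0.1526] ang -0.1471 len 0.066
[243.  99. 197. 179.] [0.4631 0.2022] [0.446 0.096] ang -0.1596 len 0.108
[307. 172. 277. 218.] [0.562  0.1584] [0.5513 0.0924] ang -0.1607 len 0.067
[260. 225. 195. 183.] [0.536  0.0758] [0.4454 0.0905] ang -0.1608 len 0.092
[175. 288. 214. 254.] [ 0.4665 -0.0474] [0.4974 0.0167] ang -0.4492 len 0.071
[388. 198. 245.  99.] [0.6637 0.1713] [0.465  0.2034] ang -0.1602 len 0.201
[193. 180. 242.  96.] [0.4423 0.0941] [0.4604 0.2053] ang -0.1614 len 0.113
[247.  95. 356. 171.] [0.465  0.2082] [0.6145 0.1839] ang -0.1611 len 0.151
[385. 220. 355. 199.] [0.6729 0.1459] [0.6282 0.1529] ang -0.1553 len 0.045
dp cm [42.95, 0.27, 1.28] turn [0.32, 0.18, 5.19]
```

Call:
drive_tool(plan=[{"dp": [4,0,0],"turn": [0,0,1],"fingers": 0.6},{"dp": [9,0,0],"turn": [0,0,2],"fingers": 0.6},{"dp": [14,0.1,0.3],"turn": [0,0,3],"fingers": 0.6},{"dp": [19,0.1,0.6],"turn": [0,0,4],"fingers": 0.6},{"dp": [24,0.2,0.8],"turn": [0,0,5],"fingers": 0.6},{"dp": [29,0.2,1],"turn": [0,0,5],"fingers": 0.6},{"dp": [34,0.2,1.2],"turn": [0,0,5],"fingers": 0.6},{"dp": [38,0.2,1.2],"turn": [0,0,5],"fingers": 0.6}])

```text
time_s: 19.7
ee_pos: [0.4855, 0.0966, 0.076]
eef_rot: [-3.139, 0.0, 1.413]
ft_force: [1.1, -0.2, -2.2]
gripper_width: 0.749
gripper_force: 55.9
```

Call:
drive_tool(plan=[{"dp": [3.5,0,0],"turn": [0,0,0],"fingers": 0.6},{"dp": [4.8,0,0],"turn": [0,0,0],"fingers": 0.6},{"dp": [4.8,0,0],"turn": [0,0,0],"fingers": 0.6},{"dp": [4.8,0,0],"turn": [0,0,0],"fingers": 0.6}])

```text
time_s: 20.1
ee_pos: [0.494, 0.1405, 0.077]
eef_rot: [-3.14, 0.001, 1.411]
ft_force: [-0.1, -1.0, -1.7]
gripper_width: 0.749
gripper_force: 55.9
```

```bash
python3 -c "
from h import *
go([.4928,.1418,.010],1.410)
wrist('w12')"
```

```text
dp cm [0.11, -0.13, 6.7] turn [-0.09, 0.09, 0.08]
[0.494  0.1405 0.077 ] [-3.1400e+00  1.5000e-03  1.4114e+00]
```

```bash
python3 - <<'E'
from h import *
W=dict(np.load("w12.npz"));g=cv2.cvtColor(cv2.imread("pics/w12.png"),cv2.COLOR_BGR2GRAY)
l=cv2.createLineSegmentDetector().detect(g)[0][:,0]
o=np.array([.5846,.1272]);y=-.161;R=np.array([[np.cos(y),np.sin(y)],[-np.sin(y),np.cos(y)]])
for x1,y1,x2,y2 in l:
    if np.hypot(x2-x1,y2-y1)>50:
        a,b=[R@(ray(W,u,.015)[:2]-o) for u in((x1,y1),(x2,y2))];d=b-a
        if max(abs(a[0]),abs(b[0]))<.16 and max(abs(a[1]),abs(b[1]))<.09: print(np.round([x1,y1,x2,y2]),a.round(4),b.round(4),"ang %.3f"%np.degrees((np.arctan2(d[1],d[0])+np.pi/4)%(np.pi/2)-np.pi/4))
E
```

```text
[409. 287. 416. 197.] [-0.0252 -0.0321] [-0.0252  0.0333] ang -0.021
[417. 196. 472. 196.] [-0.0244  0.0341] [0.0132 0.0337] ang -0.589
[528. 201. 599. 206.] [0.0528 0.0308] [0.1043 0.0276] ang -3.521
[237. 287. 241. 337.] [-0.1495 -0.0323] [-0.1492 -0.0731] ang 0.340
[480. 266. 486. 208.] [ 0.025  -0.0157] [0.0243 0.0258] ang 1.055
[256. 159. 260. 263.] [-0.1322  0.0578] [-0.1323 -0.0141] ang -0.067
[391. 339. 301. 340.] [-0.0357 -0.0745] [-0.104  -0.0751] ang 0.549
[256. 262. 251. 159.] [-0.1349 -0.0132] [-0.135   0.0578] ang 0.067
[256. 155. 486. 155.] [-0.132   0.0607] [0.0193 0.0609] ang 0.061
[637. 210. 551. 209.] [0.1327 0.025 ] [0.0695 0.0258] ang -0.699
[393. 286. 239. 287.] [-0.0366 -0.0311] [-0.1479 -0.0321] ang 0.541
[301. 340. 241. 340.] [-0.104  -0.0758] [-0.1496 -0.0759] ang 0.134
[433. 208. 424. 297.] [-0.013   0.0257] [-0.013  -0.0396] ang -0.036
[558. 163. 257. 162.] [0.0693 0.0565] [-0.1314  0.0564] ang 0.053
[262. 275. 336. 274.] [-0.1312 -0.0227] [-0.0784 -0.022 ] ang 0.726
[558. 213. 546. 268.] [0.0749 0.0231] [ 0.0739 -0.0173] ang -1.334
[545. 270. 535. 322.] [ 0.0733 -0.0189] [ 0.0737 -0.0607] ang 0.551
[420. 206. 413. 289.] [-0.0215  0.0273] [-0.0215 -0.0339] ang -0.084
[544. 209. 526. 312.] [0.065  0.0253] [ 0.0647 -0.0524] ang -0.177
```

The stand pose agrees (edges at ±0.060, front at -0.135). Set the gauge down on the stage.

Call:
drive_tool(plan=[{"dp": [0.1,-0.1,2],"turn": [0,0,0],"fingers": 0.6},{"dp": [0.1,-0.1,4],"turn": [0,0,0],"fingers": 0.6},{"dp": [0.1,-0.1,6],"turn": [0,0,0],"fingers": 0.6},{"dp": [0.1,-0.1,7.2],"turn": [0,0,0],"fingers": 0.6},{"dp": [0.1,-0.1,7.8],"turn": [0,0,0],"fingers": 0.6},{"dp": [0.1,-0.1,8.2],"turn": [0,0,0],"fingers": 0.6},{"dp": [0.1,-0.1,8.4],"turn": [0,0,0],"fingers": 0.6},{"dp": [0.1,-0.1,8.4],"turn": [0,0,0],"fingers": 0.6}])

```text
time_s: 20.95
ee_pos: [0.4941, 0.1426, -0.0053]
eef_rot: [3.141, -0.0, 1.411]
ft_force: [0.1, 0.3, -1.7]
gripper_width: 0.752
gripper_force: 55.9
```

Call:
drive_tool(plan=[{"dp": [0,0,0.15],"turn": [0,0,0],"fingers": 0.6},{"dp": [0,0,0.3],"turn": [0,0,0],"fingers": 0.6},{"dp": [0,0,0.3],"turn": [0,0,0],"fingers": 0.6}])

```text
time_s: 21.25
ee_pos: [0.4937, 0.1426, -0.0089]
eef_rot: [3.142, -0.0, 1.412]
ft_force: [-0.1, -0.3, -1.7]
gripper_width: 0.747
gripper_force: 55.9
```

Call:
drive_tool(plan=[{"dp": [0,0,0.1],"turn": [0,0,0],"fingers": 0.6},{"dp": [0,0,0.2],"turn": [0,0,0],"fingers": 0.6},{"dp": [0,0,0.2],"turn": [0,0,0],"fingers": 0.6}])

```text
time_s: 21.55
ee_pos: [0.4939, 0.1427, -0.0092]
eef_rot: [3.141, -0.0, 1.411]
ft_force: [-4.8, -1.7, 7.6]
gripper_width: 0.751
gripper_force: 56.9
```

Call:
drive_tool(plan=[{"dp": [0,0,0],"turn": [0,0,0],"fingers": 0.88},{"dp": [0,0,0],"turn": [0,0,0],"fingers": 0.88},{"dp": [0,0,0],"turn": [0,0,0],"fingers": 0.88},{"dp": [0,0,-3],"turn": [0,0,0],"fingers": 0.88},{"dp": [0,0,-6],"turn": [0,0,0],"fingers": 0.88},{"dp": [0,0,-9],"turn": [0,0,-8],"fingers": 0.8},{"dp": [0,0,-10],"turn": [0,0,-16],"fingers": 0.7},{"dp": [0,0,-10],"turn": [0,0,-24],"fingers": 0.6}])

```text
time_s: 22.35
ee_pos: [0.4952, 0.1429, 0.0919]
eef_rot: [3.137, 0.0, 1.836]
ft_force: [0.2, 0.1, -0.2]
gripper_width: 0.599
gripper_force: 0.0
```

Call:
drive_tool(plan=[{"dp": [0,0,0],"turn": [0,0,-8],"fingers": 0.6},{"dp": [0,0,0],"turn": [0,0,-16],"fingers": 0.6},{"dp": [0,0,0],"turn": [0,0,-24],"fingers": 0.6},{"dp": [0,0,0],"turn": [0,0,-32],"fingers": 0.6},{"dp": [0,0,0],"turn": [0,0,-40],"fingers": 0.6},{"dp": [0,0,0],"turn": [0,0,-48],"fingers": 0.6},{"dp": [0,0,0],"turn": [0,0,-56],"fingers": 0.6},{"dp": [0,0,0],"turn": [0,0,-64],"fingers": 0.6}])

```text
time_s: 23.15
ee_pos: [0.4937, 0.1426, 0.0889]
eef_rot: [-3.142, -0.0, 2.953]
ft_force: [-0.7, 0.6, 0.0]
gripper_width: 0.598
gripper_force: 0.0
```

```bash
cat >>h.py <<'E'
O=np.array([.5846,.1272]);Y=-.161
def S2W(x,y): return place([*O,Y],[(x,y,0)])[0][:2]
def W2S(p):
    d=np.asarray(p)[:2]-O;return np.array([np.cos(Y)*d[0]+np.sin(Y)*d[1],-np.sin(Y)*d[0]+np.cos(Y)*d[1]]).round(4)
E
cat >g.py <<'E'
from h import *
import sys
n=sys.argv[1];z=float(sys.argv[2]) if len(sys.argv)>2 else .03
wrist(n);W=dict(np.load(n+".npz"));im=cv2.imread(f"pics/{n}.png")
l=cv2.createLineSegmentDetector().detect(cv2.cvtColor(im,cv2.COLOR_BGR2GRAY))[0][:,0]
for x1,y1,x2,y2 in l:
    if np.hypot(x2-x1,y2-y1)>18:
        a,b=[W2S(ray(W,u,z)) for u in((x1,y1),(x2,y2))]
        if max(abs(a[1]),abs(b[1]))<.03 and min(a[0],b[0])>-.14 and max(a[0],b[0])<-.02: print(np.round([x1,y1,x2,y2]),a,b)
E
python3 g.py w13; python3 -c "
from h import *
go([*S2W(-.114,.001),.06],np.pi-.161)"
```

```text
[0.4937 0.1426 0.0889] [-3.1415e+00 -2.0000e-04  2.9530e+00]
[332. 191. 333. 216.] [-0.1313  0.0129] [-0.1145  0.0129]
[332. 218. 334. 288.] [-0.1128  0.0123] [-0.0618  0.0134]
[320. 311. 338. 308.] [-0.0443  0.0029] [-0.0459  0.016 ]
[296. 311. 317. 309.] [-0.0444 -0.0152] [-0.0461  0.0005]
[296. 197. 328. 196.] [-0.1275 -0.0115] [-0.1279  0.0101]
[296. 229. 300. 286.] [-0.1056 -0.012 ] [-0.0644 -0.0113]
[332. 290. 299. 292.] [-0.0601  0.0115] [-0.0598 -0.0118]
[294. 219. 294. 199.] [-0.1126 -0.0132] [-0.1262 -0.0128]
[328. 200. 296. 201.] [-0.1254  0.01  ] [-0.1252 -0.0117]
dp cm [2.18, -0.01, 2.89] turn [-0.0, -0.01, -1.19]
```

Call:
drive_tool(plan=[{"dp": [2.2,-0.1,2],"turn": [0,0,-1.2],"fingers": 0.6},{"dp": [2.2,-0.1,5],"turn": [0,0,-1.2],"fingers": 0.6},{"dp": [2.2,-0.1,7.5],"turn": [0,0,-1.2],"fingers": 0.6},{"dp": [2.2,-0.1,8.5],"turn": [0,0,-1.2],"fingers": 0.6},{"dp": [2.2,-0.1,9.2],"turn": [0,0,-1.2],"fingers": 0.6},{"dp": [2.2,-0.1,9.4],"turn": [0,0,-1.2],"fingers": 0.55},{"dp": [2.2,-0.1,9.4],"turn": [0,0,-1.2],"fingers": 0.5}])

```text
time_s: 23.9
ee_pos: [0.4726, 0.1459, -0.004]
eef_rot: [3.141, 0.001, 2.968]
ft_force: [0.7, 0.9, -0.2]
gripper_width: 0.502
gripper_force: 0.0
```

Call:
drive_tool(plan=[{"dp": [0,0,0],"turn": [0,0,0],"fingers": 0.4},{"dp": [0,0,0],"turn": [0,0,0],"fingers": 0.3},{"dp": [0,0,0],"turn": [0,0,0],"fingers": 0.22},{"dp": [0,0,0],"turn": [0,0,0],"fingers": 0.22},{"dp": [0,0,0],"turn": [0,0,0],"fingers": 0.22}], force=20)

```text
time_s: 24.4
ee_pos: [0.4727, 0.1459, -0.0037]
eef_rot: [3.141, 0.002, 2.968]
ft_force: [-0.8, -0.8, 5.4]
gripper_width: 0.278
gripper_force: 20.5
```

Call:
drive_tool(plan=[{"dp": [-0.4,0,0],"turn": [0,0,-0.3],"fingers": 0.22},{"dp": [-0.9,0,0],"turn": [0,0,-0.7],"fingers": 0.22},{"dp": [-1.4,0,0],"turn": [0,0,-0.7],"fingers": 0.22},{"dp": [-1.9,0,0],"turn": [0,0,-0.7],"fingers": 0.22},{"dp": [-2.3,0,0],"turn": [0,0,-0.7],"fingers": 0.22},{"dp": [-2.6,0,0],"turn": [0,0,-0.7],"fingers": 0.22},{"dp": [-2.6,0,0],"turn": [0,0,-0.7],"fingers": 0.22}])

```text
time_s: 25.1
ee_pos: [0.4977, 0.1419, -0.0038]
eef_rot: [3.141, 0.0, 2.981]
ft_force: [-2.9, 0.3, 6.6]
gripper_width: 0.282
gripper_force: 20.7
```

```bash
python3 g.py w14; python3 -c "
from h import *
from station import ctrl
st=ctrl.state();print(W2S(st['ee_pos']),st['ee_pos'][2],st['ft_force'],st['eef_rot'][2]-np.pi)
go([*S2W(-.060,.0),st['ee_pos'][2]],np.pi-.161)"
```

```text
[ 0.4977  0.1419 -0.0038] [3.1405 0.     2.9806]
[350. 372. 344. 328.] [-0.056   0.0165] [-0.0783  0.013 ]
[311. 395. 356. 388.] [-0.0431 -0.0016] [-0.0472  0.0194]
[275. 388. 310. 394.] [-0.0472 -0.0183] [-0.0441 -0.002 ]
[343. 327. 344. 282.] [-0.0788  0.0129] [-0.1     0.0128]
[288. 289. 288. 347.] [-0.0966 -0.0109] [-0.0688 -0.0117]
[284. 187. 327. 187.] [-0.1397 -0.0115] [-0.1396  0.0052]
[327. 316. 302. 318.] [-0.0843  0.0057] [-0.083  -0.0052]
[344. 338. 343. 381.] [-0.0732  0.0133] [-0.0511  0.0134]
[291. 270. 341. 270.] [-0.1052 -0.0097] [-0.1052  0.0112]
[349. 283. 358. 325.] [-0.0995  0.0149] [-0.0795  0.0192]
[290. 358. 290. 387.] [-0.0631 -0.011 ] [-0.0477 -0.011 ]
[276. 313. 283. 282.] [-0.0853 -0.0166] [-0.0999 -0.0129]
[319. 197. 356. 195.] [-0.1357  0.0023] [-0.1365  0.0166]
[268. 293. 261. 314.] [-0.095  -0.0195] [-0.0848 -0.023 ]
[342. 282. 289. 282.] [-0.1     0.0118] [-0.1    -0.0103]
[371. 315. 364. 293.] [-0.0847  0.0248] [-0.0949  0.0213]
[-0.0881  0.0006] -0.003765647244917132 [-2.05537963  1.52569153  6.44553395] -0.16095908472036635
dp cm [-2.81, -0.06, 0.0] turn [0.06, 0.02, 0.0]
```

Call:
drive_tool(plan=[{"dp": [-0.3,0,0],"turn": [0,0,0],"fingers": 0.22},{"dp": [-0.6,0,0],"turn": [0,0,0],"fingers": 0.22},{"dp": [-0.9,0,0],"turn": [0,0,0],"fingers": 0.22},{"dp": [-1.2,0,0],"turn": [0,0,0],"fingers": 0.22}])

```text
time_s: 25.55
ee_pos: [0.509, 0.1401, -0.0038]
eef_rot: [3.141, -0.001, 2.981]
ft_force: [-5.4, -0.2, 8.2]
gripper_width: 0.283
gripper_force: 20.8
```

Call:
drive_tool(plan=[{"dp": [-0.3,0,0],"turn": [0,0,0],"fingers": 0.22},{"dp": [-0.6,0,0],"turn": [0,0,0],"fingers": 0.22},{"dp": [-0.9,0,0],"turn": [0,0,0],"fingers": 0.22},{"dp": [-1.2,0,0],"turn": [0,0,0],"fingers": 0.22},{"dp": [-1.5,0,0],"turn": [0,0,0],"fingers": 0.22},{"dp": [-1.8,0,0],"turn": [0,0,0],"fingers": 0.22}])

```text
time_s: 26.15
ee_pos: [0.5268, 0.1372, -0.0038]
eef_rot: [3.141, -0.001, 2.981]
ft_force: [-4.2, 1.2, 8.6]
gripper_width: 0.286
gripper_force: 20.8
```

```bash
python3 g.py w15 | grep -v "0\.1[23]" ; python3 -c "
from h import *
from station import ctrl
st=ctrl.state();print(W2S(st['ee_pos']),st['ee_pos'][2],st['ft_force'],st['eef_rot'][2]-np.pi)"
```

```text
[288. 288. 288. 343.] [-0.0677 -0.011 ] [-0.0413 -0.0115]
[345. 352. 343. 302.] [-0.0368  0.0139] [-0.0613  0.0126]
[282. 367. 348. 367.] [-0.0289 -0.0146] [-0.029   0.0156]
[353. 227. 375. 225.] [-0.0942  0.016 ] [-0.095  0.025]
[291. 357. 326. 354.] [-0.0342 -0.0105] [-0.0358  0.0053]
[291. 270. 341. 270.] [-0.0757 -0.0097] [-0.0757  0.0112]
[349. 283. 358. 325.] [-0.07   0.015] [-0.05    0.0192]
[344. 301. 344. 282.] [-0.0619  0.0129] [-0.0705  0.013 ]
[357. 380. 276. 380.] [-0.022   0.0198] [-0.0221 -0.0177]
[276. 312. 283. 283.] [-0.0565 -0.0164] [-0.07   -0.0129]
[268. 293. 261. 314.] [-0.0655 -0.0195] [-0.0553 -0.023 ]
[342. 282. 289. 282.] [-0.0705  0.0118] [-0.0706 -0.0102]
[371. 315. 364. 293.] [-0.0552  0.0249] [-0.0655  0.0213]
[-0.0582  0.0006] -0.0037736269804712827 [-3.08966717  0.1765484   6.29570648] -0.16093574940757138
```

The gauge is under the head with its front end at x = -70.5 mm. About 9.5 mm remain.

Call:
drive_tool(plan=[{"dp": [-0.2,0,0],"turn": [0,0,0],"fingers": 0.22},{"dp": [-0.4,0,0],"turn": [0,0,0],"fingers": 0.22},{"dp": [-0.6,0,0],"turn": [0,0,0],"fingers": 0.22},{"dp": [-0.75,0,0],"turn": [0,0,0],"fingers": 0.22},{"dp": [-0.75,0,0],"turn": [0,0,0],"fingers": 0.22}])

```text
time_s: 26.7
ee_pos: [0.5344, 0.1359, -0.0038]
eef_rot: [3.141, -0.0, 2.981]
ft_force: [-4.5, 0.4, 7.2]
gripper_width: 0.285
gripper_force: 20.7
```

Call:
drive_tool(plan=[{"dp": [-0.1,0,0],"turn": [0,0,0],"fingers": 0.22},{"dp": [-0.2,0,0],"turn": [0,0,0],"fingers": 0.22},{"dp": [-0.2,0,0],"turn": [0,0,0],"fingers": 0.22}])

```text
time_s: 27.0
ee_pos: [0.5354, 0.1358, -0.0038]
eef_rot: [3.141, -0.003, 2.981]
ft_force: [-7.6, 1.0, 10.0]
gripper_width: 0.289
gripper_force: 21.0
```

Call:
drive_tool(plan=[{"dp": [-0.1,0,0],"turn": [0,0,0],"fingers": 0.22},{"dp": [-0.1,0,0],"turn": [0,0,0],"fingers": 0.22}])

```text
time_s: 27.2
ee_pos: [0.5353, 0.1358, -0.0038]
eef_rot: [3.141, -0.005, 2.981]
ft_force: [-11.5, 0.8, 12.6]
gripper_width: 0.285
gripper_force: 21.2
```

```bash
python3 g.py w16 | grep -v "0\.1[23]" ; python3 -c "
from h import *
from station import ctrl
st=ctrl.state();print(W2S(st['ee_pos']),st['ee_pos'][2],st['ft_force'],st['eef_rot'][2]-np.pi)"
```

```text
[288. 291. 287. 346.] [-0.0578 -0.0109] [-0.0313 -0.0118]
[345. 348. 343. 294.] [-0.0299  0.014 ] [-0.056   0.0125]
[366. 224. 387. 222.] [-0.0866  0.021 ] [-0.0875  0.0297]
[286. 350. 346. 350.] [-0.0292 -0.0126] [-0.0292  0.0142]
[289. 340. 327. 336.] [-0.0342 -0.0109] [-0.036   0.0058]
[323. 316. 303. 318.] [-0.0459  0.0041] [-0.0449 -0.0048]
[291. 270. 341. 270.] [-0.067  -0.0097] [-0.0669  0.0112]
[349. 283. 358. 325.] [-0.0613  0.015 ] [-0.0414  0.0192]
[347. 362. 284. 362.] [-0.0227  0.015 ] [-0.0227 -0.0134]
[276. 313. 283. 283.] [-0.0471 -0.0166] [-0.0613 -0.013 ]
[268. 293. 261. 314.] [-0.0568 -0.0195] [-0.0466 -0.0231]
[342. 282. 289. 282.] [-0.0618  0.0118] [-0.0618 -0.0103]
[371. 315. 364. 293.] [-0.0465  0.0249] [-0.0566  0.0213]
[-0.05    0.0005] -0.003775897162911865 [-11.90277972   1.39625918  12.06612934] -0.16050469963347824
```

Touching: the front end is at -61.8 mm and the force is building. Relieve, release, then lift away.

Call:
drive_tool(plan=[{"dp": [0.2,0,0],"turn": [0,0,0],"fingers": 0.22},{"dp": [0.2,0,0],"turn": [0,0,0],"fingers": 0.5},{"dp": [0.2,0,0],"turn": [0,0,0],"fingers": 0.55},{"dp": [0.2,0,0],"turn": [0,0,0],"fingers": 0.55},{"dp": [0.2,0,-2],"turn": [0,0,0],"fingers": 0.55},{"dp": [0.2,0,-6],"turn": [0,0,0],"fingers": 0.55},{"dp": [0.5,0,-10],"turn": [0,0,0],"fingers": 0.55},{"dp": [4,0,-14],"turn": [0,0,0],"fingers": 0.55}])

```text
time_s: 28.05
ee_pos: [0.5011, 0.1403, 0.1334]
eef_rot: [-3.141, -0.0, 2.979]
ft_force: [-0.3, 0.6, 0.1]
gripper_width: 0.548
gripper_force: 0.0
```

Call:
drive_tool(plan=[{"dp": [3,0,-2],"turn": [0,0,0],"fingers": 0.55},{"dp": [3,0,-2],"turn": [0,0,0],"fingers": 0.55},{"dp": [3,0,-2],"turn": [0,0,0],"fingers": 0.55}])

```text
time_s: 28.35
ee_pos: [0.4707, 0.1459, 0.1531]
eef_rot: [3.141, 0.002, 2.981]
ft_force: [0.5, 0.1, -0.9]
gripper_width: 0.543
gripper_force: 0.0
```

```bash
python3 g.py w17; python3 -c "
from h import *
W=dict(np.load('w17.npz'));g=cv2.cvtColor(cv2.imread('pics/w17.png'),cv2.COLOR_BGR2GRAY)
for d in range(-90,-20,10):
    a=np.radians(d)+Y
    u=proj(W,[(.6289+r*np.cos(a),.1201+r*np.sin(a),.117) for r in(.0155,.017,.0185)]).round().astype(int)
    print(d,[int(g[y,x]) if 0<=y<480 and 0<=x<640 else None for x,y in u])"
```

```text
[0.4707 0.1459 0.1531] [3.1411e+00 1.7000e-03 2.9809e+00]
[330. 279. 330. 299.] [-0.0667  0.0133] [-0.047   0.0136]
[300. 276. 329. 278.] [-0.0703 -0.0133] [-0.0681  0.0128]
[328. 284. 303. 284.] [-0.0618  0.0118] [-0.0621 -0.011 ]
[303. 311. 329. 311.] [-0.0346 -0.0113] [-0.0349  0.0132]
[303. 287. 303. 311.] [-0.0593 -0.0108] [-0.0355 -0.011 ]
-90 [6, 8, 11]
-80 [10, 7, 8]
-70 [8, 10, 9]
-60 [10, 10, 9]
-50 [8, 9, 9]
-40 [9, 8, 9]
-30 [8, 8, 10]
```

```bash
python3 -c "
from station import ctrl
print(ctrl.finish_job())"
```

```text
the job is handed in; nothing more can be done
None
```

The job is handed in at about 28 s. The knob line read exactly four clicks up from the lower stop, the 15 mm gauge lies flat against the back stop, and I never touched the other two gauges or the cup. The hand-in returned no verdict, and the last picture could not recheck the knob because the gripper hid it.

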